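Clamp and seal-stamp the calibrated transmitters

TASK

The calibrated transmitter modules on the desk are going to burn-in and need their seal. Slide each one, tab first, into a free bay of the clamping jig until it is fully home, then wind the wing key clockwise, a part turn at a time, right up to its stop so that the pressure bar holds them all firmly. Only then take the hand stamp and press every copper plug down flush, squarely and in the middle, without sliding or hammering, and put the stamp back upright in its rest, leaving the modules clamped and the desk tools alone.

Things in the scene. Friction and masses are not known exactly. Their poses are not given: they have to be found in the camera images.
- bay_1 (a point): middle bay of the fixed clamping jig: the point where module_N_mid lies when a module is fully home in it (z = 0.020, 12 mm above the jig's 8 mm plate). x points to the back of the jig, the way modules slide home; y along the row of bays; z up. The tab then touches the back rail, 44 mm behind this point. Bays are loaded from the front, under the bar, from about 25 mm in front of home
- bay_0 (a point): the same point of the left bay, 72 mm to +y of bay_1 in the jig's frame. In every bay two pairs of round 8 mm dowel pins, 13 mm high above the plate, guide the module left and right, at 17 and 28 mm behind the bay point; 43 mm are clear between the left and right ones
- bay_2 (a point): the same point of the right bay, 72 mm to -y of bay_1 in the jig's frame. The jig's plate is 8 mm thick and reaches from 50 mm in front of the bay points to 84 mm behind them and 118 mm either side of bay_1
- bar: pressure bar, grey, 41 x 226 x 9 mm, across the back of the jig from 35 mm behind the bay points on; its top is 37 mm above the desk when raised. A sprung plunger foot hangs under it over each bay, 24 mm above the desk with the key at 0, where a seated module's tab is 18 mm high. Two guide posts at its ends are 44 mm high
- key (a joint): angle of the wing key, rad: grows as it is turned clockwise seen from above; starts at 0 to 0.5, stop at 4.6. It lowers the bar 2 mm per rad; the plungers meet the tabs at about 3, are compressed from there on and hold firmly above 4.2. Stiff (0.06 N m, with the springs up to 0.1 N m); stays where it is left
- key_grip (a point): middle of the key's upright black wing, on its vertical turning axis, 62 mm behind bay_1, z = 0.062. The wing is 44 mm long along this point's x axis, 9 mm thick along y and 24 mm high (z 0.050 to 0.074); nothing else within 60 mm of the axis is higher than 44 mm above the desk
- module_0_mid (a point): centre of a transmitter module's case (may be absent), 12 mm above its underside; x axis points to the clamping tab, z up. Case 64 x 40 x 24 mm (x, y, z), grey lid, about 0.16 kg, to be gripped across its 40 mm width; at the +x end a low tab 12 mm long, 28 mm wide and 10 mm high, at the -x end a round brass connector sticking out 8 mm
- plug_0_top (a point): centre of the top face of that module's round copper plug, 16 mm across, 6 mm to -x of the module's centre on the lid; unstamped it stands 3 mm proud of the lid (27 mm above the module's underside, 35 mm above the desk when the module is home)
- plug_0 (a joint): how far that plug is pressed in, m: 0 proud, 0.003 flush with the lid and bottomed. It gives way at about 9 N and stays where it is pressed
- module_1_mid (a point): the same of another module (may be absent)
- plug_1_top (a point): the same of module_1
- plug_1 (a joint): the same of module_1
- module_2_mid (a point): the same of another module (may be absent)
- plug_2_top (a point): the same of module_2
- plug_2 (a joint): the same of module_2
- rest_mouth (a point): centre of the top of the stamp's fixed rest, a black block 56 x 56 mm, 36 mm high, with a 20 mm hole right through; the stamp hangs in it by its flange, square to the block's sides
- stamp_grip (a point): centre of the hand stamp's handle, a 20 x 20 mm square bar 40 mm high, sides along this point's x and y, with a 24 mm domed cap 8 mm high on top; z up along the stamp. A flange 32 mm across, 6 mm thick, its top 20 mm below this point, lets fingertips push down on it. In the rest this point is 62 mm above the desk and the stamp upright. 120 g
- stamp_face (a point): centre of the stamp's round 10 mm marking face, at the foot of its 12 mm shank, 56 mm below stamp_grip and 30 mm below the flange's underside
- side_cutter: side cutter lying on the desk, a bystander
- caliper: digital caliper lying on the desk, a bystander
- screw_tray: small tray of screws on the desk, a bystander
There are look-alikes about, which are no part of the job. What is shaped like the part that bears module_0_mid but pink is not meant. What is shaped like the part that bears stamp_grip but green is not meant.

How it is judged:
On the way, in this order (a step that is already met when the one before it is completed fails the run):
1. every module is fully home in a bay of the jig, with the key still slack (((horizontal distance between module_0_mid and bay_0 below 0.005 m and height (world z) of module_0_mid below 0.024 m and angle between the x axis of module_0_mid and the x axis of bay_1, either way round below 0.12 rad) or (horizontal distance between module_0_mid and bay_1 below 0.005 m and height (world z) of module_0_mid below 0.024 m and angle between the x axis of module_0_mid and the x axis of bay_1, either way round below 0.12 rad) or (horizontal distance between module_0_mid and bay_2 below 0.005 m and height (world z) of module_0_mid below 0.024 m and angle between the x axis of module_0_mid and the x axis of bay_1, either way round below 0.12 rad)) and ((horizontal distance between module_1_mid and bay_0 below 0.005 m and height (world z) of module_1_mid below 0.024 m and angle between the x axis of module_1_mid and the x axis of bay_1, either way round below 0.12 rad) or (horizontal distance between module_1_mid and bay_1 below 0.005 m and height (world z) of module_1_mid below 0.024 m and angle between the x axis of module_1_mid and the x axis of bay_1, either way round below 0.12 rad) or (horizontal distance between module_1_mid and bay_2 below 0.005 m and height (world z) of module_1_mid below 0.024 m and angle between the x axis of module_1_mid and the x axis of bay_1, either way round below 0.12 rad)) and ((horizontal distance between module_2_mid and bay_0 below 0.005 m and height (world z) of module_2_mid below 0.024 m and angle between the x axis of module_2_mid and the x axis of bay_1, either way round below 0.12 rad) or (horizontal distance between module_2_mid and bay_1 below 0.005 m and height (world z) of module_2_mid below 0.024 m and angle between the x axis of module_2_mid and the x axis of bay_1, either way round below 0.12 rad) or (horizontal distance between module_2_mid and bay_2 below 0.005 m and height (world z) of module_2_mid below 0.024 m and angle between the x axis of module_2_mid and the x axis of bay_1, either way round below 0.12 rad)) and value of joint key below 2.8 rad), for 0.2 s.
2. the key is wound until the bar presses on every module (((horizontal distance between module_0_mid and bay_0 below 0.005 m and height (world z) of module_0_mid below 0.024 m and angle between the x axis of module_0_mid and the x axis of bay_1, either way round below 0.12 rad) or (horizontal distance between module_0_mid and bay_1 below 0.005 m and height (world z) of module_0_mid below 0.024 m and angle between the x axis of module_0_mid and the x axis of bay_1, either way round below 0.12 rad) or (horizontal distance between module_0_mid and bay_2 below 0.005 m and height (world z) of module_0_mid below 0.024 m and angle between the x axis of module_0_mid and the x axis of bay_1, either way round below 0.12 rad)) and ((horizontal distance between module_1_mid and bay_0 below 0.005 m and height (world z) of module_1_mid below 0.024 m and angle between the x axis of module_1_mid and the x axis of bay_1, either way round below 0.12 rad) or (horizontal distance between module_1_mid and bay_1 below 0.005 m and height (world z) of module_1_mid below 0.024 m and angle between the x axis of module_1_mid and the x axis of bay_1, either way round below 0.12 rad) or (horizontal distance between module_1_mid and bay_2 below 0.005 m and height (world z) of module_1_mid below 0.024 m and angle between the x axis of module_1_mid and the x axis of bay_1, either way round below 0.12 rad)) and ((horizontal distance between module_2_mid and bay_0 below 0.005 m and height (world z) of module_2_mid below 0.024 m and angle between the x axis of module_2_mid and the x axis of bay_1, either way round below 0.12 rad) or (horizontal distance between module_2_mid and bay_1 below 0.005 m and height (world z) of module_2_mid below 0.024 m and angle between the x axis of module_2_mid and the x axis of bay_1, either way round below 0.12 rad) or (horizontal distance between module_2_mid and bay_2 below 0.005 m and height (world z) of module_2_mid below 0.024 m and angle between the x axis of module_2_mid and the x axis of bay_1, either way round below 0.12 rad)) and contact force between bar and module_0 above 1.5 N and contact force between bar and module_1 above 1.5 N and contact force between bar and module_2 above 1.5 N and value of joint key above 4 rad), for 0.3 s.
3. every plug is stamped down flush with the modules clamped (all of step 2 and value of joint each of plug_0, plug_1, plug_2 above 0.0022 m), for 0.2 s.
At the end, for the whole second after the job is handed in: every module present is home in a bay (5 mm, 0.12 rad), pressed by the bar with over 1.5 N, key over 4.0 rad; every plug is down over 2.2 of its 3 mm; the stamp stands upright (0.1 rad) at rest in its rest, within 6 mm of the middle (all of step 3 and horizontal distance between stamp_grip and rest_mouth below 0.006 m and angle between stamp_grip's own z axis and vertical below 0.1 rad and height (world z) of stamp_grip between 0.055 and 0.07 m and linear speed of stamp below 0.02 m/s); the robot touches nothing.
It fails at once if the stamp presses on a module off the middle of its plug (more than 6 mm), slides off it while pressing, or is pressed out of square (leaning more than 0.17 rad) ((contact force between stamp and module_0 above 2 N and horizontal distance between stamp_face and plug_0_top above 0.006 m) or (contact force between stamp and module_1 above 2 N and horizontal distance between stamp_face and plug_1_top above 0.006 m) or (contact force between stamp and module_2 above 2 N and horizontal distance between stamp_face and plug_2_top above 0.006 m) or ((contact force between stamp and module_0 above 2 N or contact force between stamp and module_1 above 2 N or contact force between stamp and module_2 above 2 N) and angle between stamp_grip's own z axis and vertical above 0.17 rad)).
It fails at once if a module is stamped before the key has clamped it ((contact force between stamp and module_0 above 2 N or contact force between stamp and module_1 above 2 N or contact force between stamp and module_2 above 2 N) and value of joint key below 3.9 rad).
It fails at once if a plug is hammered (more than 80 N) (contact force between stamp and module_0 above 80 N or contact force between stamp and module_1 above 80 N or contact force between stamp and module_2 above 80 N).
It fails at once if a plug is pushed in with the fingers instead of the stamp (contact force between the fingers and plug_0 above 5 N or contact force between the fingers and plug_1 above 5 N or contact force between the fingers and plug_2 above 5 N).
It fails at once if a bystander on the desk is pushed aside by more than 30 mm (distance of any of side_cutter, caliper, screw_tray from where it was at the start of the episode above 0.03 m).
Of module_0, module_1, module_2 only 2 to 3 are there at a start; the rules pass over those that are not, and their reading is None.
At some moment in a run one of module_0, module_1, module_2 may be knocked a few centimetres aside while the robot is not near it.
It also fails if it takes over 210 s, if anything falls off the work surface, if the arm or the gripper's body presses on something with over 40 N, if the wrist force passes 120 N, or if a joint passes its speed limit or range.

ROBOT

A 6-joint arm with a two-finger parallel gripper is mounted at the origin on a cart in front of the work surface, level with it; the furniture and walls round the work are solid. World frame = base frame: x ahead of the robot, y to its left, z up, the work surface at z = 0. Lengths are in m, angles in rad, forces in N, time in s.
With the tool pointing down it reaches from about 0.2 to 0.875 m from the base axis. Payload 3.4 kg.
Tool frame: the origin (TCP) lies at the very end of the fingers, on their centre line; the grasp point (between the pads) lies 19 mm behind it (robot.grip_depth is the distance from the TCP to the grasp point, in m); z points along the fingers, y is the line along which they close (so a half turn about z gives the same grasp; the last joint's range is limited). The gripper opens to 94 mm and grips with 3 to 60 N. Pads are 16 mm wide; open, the fingers measure 119 mm over their backs; the gripper's body (75 mm by 177 mm) begins 78 mm behind the grasp point.
Start: joints at [-1.432, 0.276, 1.505, -0, 1.361, -0.121], TCP at [0.148, -0.556, 0.18] pointing down, gripper open.
Joint ranges: [-2.89, 2.89], [-0.75, 2.08], [0.22, 2.7], [-1.18, 4.32], [0.11, 2.71], [-2.7, 2.7]. Speed limits (rad/s): [2.57, 2.57, 3.14, 3.14, 3.14, 3.14].

INTERFACE

Orientations are given as a 3x3 rotation matrix whose columns are the frame's x, y, z axes.
In Python, from rig import robot gives the robot as it stands.
- The arm moves only by the tool servo_tool, never from a script. Its arguments are lists of equal length, an entry for each row: "offset": the shift along the tool's x, y, z each as a share of 150 mm, from -1 to 1, a list of three; "angular": the turn, a rotation vector about the tool's x, y, z each as a share of 90 degrees, from -1 to 1, a list of three. A call has exactly 5 rows; each row is the pose to reach, as a shift and turn from the pose commanded when the call began, along the tool's axes at that moment; what a row does not reach only later rows make up. A row lasts 1/10 s, in which the tool goes at most 50 mm and 8.59 degrees, less where a joint would pass 70% of its speed; a pose out of reach is approached as far as the arm can. A call with a number of a shift or a turn outside -1 to 1 is refused whole. A call with a gripper value outside its range is refused whole. "gripper" is the closure, from -1 (fully open) to 1 (shut), set as the call begins (left out, the last holds). The fingers move at their own pace and stop on an object; "force" is the grip in N (left out, the last holds). Time passes only in rows, so rows that repeat a pose let the fingers close, or fill a call up. It gives the time, the measured TCP pose, the force, the opening and the grip force at its end, in the units of the state.
- robot.get_state(): the state, without advancing time (a new reading comes with each control period).
- robot.snapshot(name): name is "side" or "top"; returns a dict with "img" (400x640x3 uint8, red, green, blue), "K" (3x3 intrinsics, pixels), "R" (3x3) and "t" (3): a world point X has camera coordinates R X + t. Camera axes: x right, y down, z forward; pixel columns grow to the right and rows downward; lengths in m; the calibration is good to about 2 mm. A picture is of the moment at which its call begins. There is no depth.
- robot.job_done(): hands the job in; it is judged then, once.
Trained networks look in the newest picture that a camera, given by its name, has taken for a name from the list of things; names that differ only in an ending like _2 or _b are one class to them, and where a whole thing is asked for, a point or a joint stands for the part that bears it (a point fixed in the world has none). Each returns a list of dicts, best first, with "confidence" (0 to 1); they miss things now and then, are a little off and sometimes report something else, mostly with a low value. They report only what shows in the picture. A call takes as long as a camera call. They do not tell look-alikes from the thing itself.
- robot.search_frame(camera, name): "centre" ([column, row] as shares, 0 to 1, of the picture: columns of its width, rows of its height, amid what is visible of it).
- robot.regions_of(camera, name): "mask" (400x640 bool, what is visible of it) and "centre" ([column, row] as shares, 0 to 1, of the picture: columns of its width, rows of its height, amid what is visible of it).
The state is a dict: "time_s": time; "joints": joint angles; "qvel": joint speeds; "effort": joint torques, N m; "position": TCP position; "ee_rot": TCP orientation; "ft_force": force on the tool from outside, world axes, zero at the start; "torque": the same for the moment, N m; "grip_width": finger opening in m; "grasp_force": force on a finger pad.
Only numpy, scipy, OpenCV 4.12 (cv2) and the standard library are available. Lean on these libraries where they do the work, as an engineer would, in place of code of your own. Each camera call takes 0.05 s, during which the arm holds its last target. There are 200 camera calls.

## Working session

There is one attempt and no reset: what is moved stays moved. The work goes in short steps, Python scripts to look and compute and a tool call to move; the robot and the scene stay as the last step left them, time stands still between calls to the robot, and variables do not carry over. Pictures are saved under pics/ and viewed, at most 14 in all, crops included, and the job is handed in when it is done.

Besides the shell and the picture viewer there is one more tool, called after "Emit:" as a command line: name --argument value ..., lists and objects as JSON in quotes. servo_tool: Moves the arm, as the interface text tells. Shift numbers are shares of 150 mm and turn numbers shares of 90 degrees, none past 1 either way. Its arguments: {"type":"object","properties":{"offset":{"type":"array","items":{"type":"array","items":{"type":"number"}}},"angular":{"type":"array","items":{"type":"array","items":{"type":"number"}}},"gripper":{"type":"number"},"force":{"type":"number"}},"required":["offset","angular"]}

```bash
ls; mkdir -p pics; python3 - <<'E'
from rig import robot
import cv2,numpy as np
for c in("side","top"):
    s=robot.snapshot(c); cv2.imwrite(f"pics/{c}0.png",s["img"][:,:,::-1]); print(c,s["K"].round(1).tolist(),s["R"].round(4).tolist(),s["t"].round(4).tolist())
    np.savez(f"cam_{c}.npz",**s)
    for n in("module_0_mid","plug_0_top","stamp_grip","stamp_face","rest_mouth","key_grip","bay_1","bay_0","bay_2","bar"):
        try: print(n,[((np.array(d["centre"])*[640,400]).round(1).tolist(),round(d["confidence"],2)) for d in robot.search_frame(c,n)])
        except Exception as e: print(n,e)
s=robot.get_state();print({k:np.round(v,3).tolist() for k,v in s.items()})
E
```

```text
pics
side [[492.9, 0.0, 312.5], [0.0, 492.9, 197.6], [0.0, 0.0, 1.0]] [[-0.8793, -0.476, 0.0146], [-0.2176, 0.3743, -0.9014], [0.4236, -0.7958, -0.4327]] [0.5248, 0.1909, 0.7949]
module_0_mid [([400.2, 208.4], 0.95), ([391.5, 237.2], 0.93)]
plug_0_top []
stamp_grip [([327.3, 178.7], 0.84), ([369.8, 181.6], 0.65)]
stamp_face [([329.4, 179.7], 0.52), ([368.7, 178.7], 0.51)]
rest_mouth [([362.1, 201.0], 0.64)]
key_grip [([283.0, 204.1], 0.63)]
bay_1 [([300.3, 232.3], 0.77)]
bay_0 [([300.3, 232.3], 0.77)]
bay_2 [([300.3, 232.3], 0.77)]
bar [([283.0, 222.0], 0.67), ([282.1, 203.3], 0.41), ([350.3, 270.6], 0.4)]
top [[476.4, 0.0, 319.7], [0.0, 476.4, 192.8], [0.0, 0.0, 1.0]] [[0.105, -0.9945, 0.0042], [-0.9735, -0.1037, -0.2037], [0.203, 0.0173, -0.979]] [-0.0592, 0.5782, 0.9536]
module_0_mid [([322.1, 267.1], 0.84), ([382.3, 260.0], 0.57)]
plug_0_top [([254.1, 251.3], 0.62), ([255.9, 247.5], 0.58), ([381.8, 264.2], 0.5)]
stamp_grip [([388.8, 177.0], 0.49), ([396.2, 220.5], 0.46)]
stamp_face [([387.9, 177.4], 0.7)]
rest_mouth [([394.3, 222.9], 0.79)]
key_grip []
bay_1 [([307.8, 187.5], 0.76)]
bay_0 [([307.8, 187.5], 0.76)]
bay_2 [([307.8, 187.5], 0.76)]
bar [([309.4, 170.5], 0.65), ([238.4, 124.9], 0.52), ([384.8, 260.8], 0.51)]
{'time_s': 1.1, 'joints': [-1.432, 0.276, 1.505, 0.0, 1.361, -0.121], 'qvel': [-0.0, -0.001, 0.0, -0.001, 0.001, -0.001], 'effort': [-0.0, -40.448, -23.751, 0.07, 0.025, 0.0], 'position': [0.148, -0.556, 0.18], 'ee_rot': [[0.966, 0.257, 0.0], [0.257, -0.966, -0.0], [0.0, 0.0, -1.0]], 'ft_force': [0.329, 0.247, -0.267], 'torque': [-0.008, -0.038, 0.018], 'grasp_force': 0.0, 'grip_width': 0.094}
```

```bash
python3 - <<'E'
import cv2
a=cv2.imread("pics/top0.png");cv2.imwrite("pics/top0c.png",cv2.resize(a[90:310,190:480],None,fx=2.7,fy=2.7,interpolation=cv2.INTER_CUBIC))
a=cv2.imread("pics/side0.png");cv2.imwrite("pics/side0c.png",cv2.resize(a[130:330,190:480],None,fx=2.7,fy=2.7,interpolation=cv2.INTER_CUBIC))
E
```

```text
(no output)
```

View pics/top0c.png

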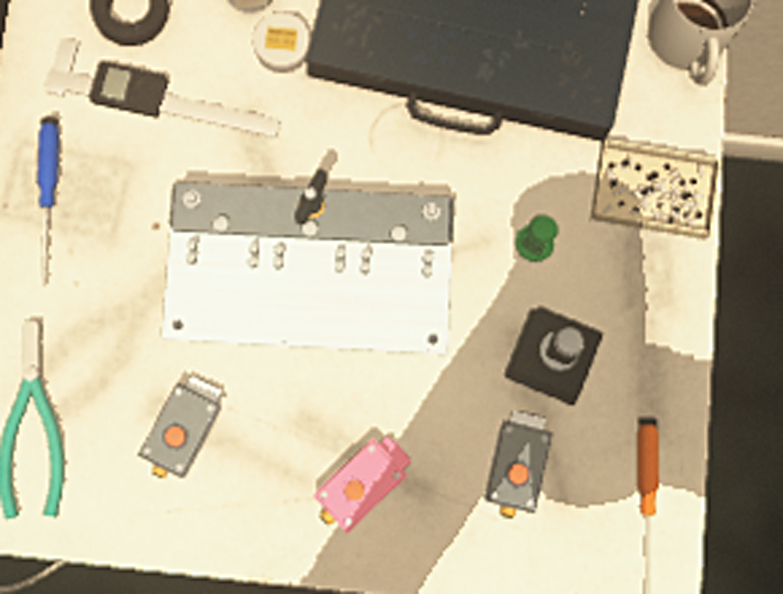

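View pics/side0c.png

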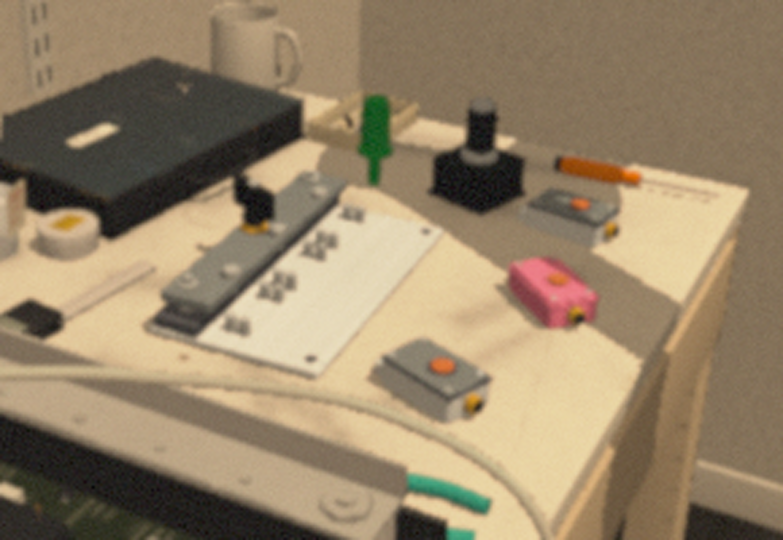

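View pics/top0.png

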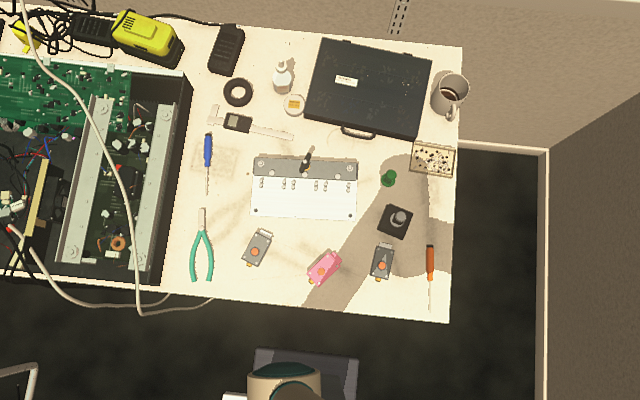

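The top view shows grey modules at (254,251) and (382,263). The pink one at (322,270) and the green stamp at (388,177) are decoys. The real stamp stands in the black rest at (396,218), and the jig's plate spans (250..357, 157..220). I'll do a close, gridded crop for precise corners.

```bash
cat > h.py <<'E'
import numpy as np,cv2
from rig import robot
C={c:dict(np.load(f"cam_{c}.npz")) for c in("side","top")}
def proj(c,X):
    s=C[c];p=(np.atleast_2d(X)@s["R"].T+s["t"])@s["K"].T
    return p[:,:2]/p[:,2:]
def back(c,uv,z):
    s=C[c];o=-s["R"].T@s["t"];d=s["R"].T@np.linalg.solve(s["K"],[uv[0],uv[1],1])
    return o+d*(z-o[2])/d[2]
def crop(img,x0,y0,w,h,f,step=10):
    a=cv2.resize(img[y0:y0+h,x0:x0+w],None,fx=f,fy=f,interpolation=cv2.INTER_CUBIC)
    for x in range(-(-x0//step)*step,x0+w,step):
        X=int((x-x0+.5)*f);cv2.line(a,(X,0),(X,5),(255,0,255),1);cv2.putText(a,str(x),(X+2,9),0,.3,(255,0,255))
    for y in range(-(-y0//step)*step,y0+h,step):
        Y=int((y-y0+.5)*f);cv2.line(a,(0,Y),(5,Y),(255,0,255),1);cv2.putText(a,str(y),(0,Y-2),0,.3,(255,0,255))
    return a
E
python3 - <<'E'
from h import *
t=C["top"]["img"][:,:,::-1];s=C["side"]["img"][:,:,::-1]
cv2.imwrite("pics/j.png",crop(t,246,148,114,76,7))
a=[crop(t,236,222,44,50,8),crop(t,362,230,44,50,8)]
b=[crop(t,375,165,44,70,5),]
m=np.zeros((400,740,3),np.uint8);x=0
for k in a: m[:k.shape[0],x:x+k.shape[1]]=k;x+=k.shape[1]+6
cv2.imwrite("pics/m.png",m)
E
```

```text
(no output)
```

View pics/j.png

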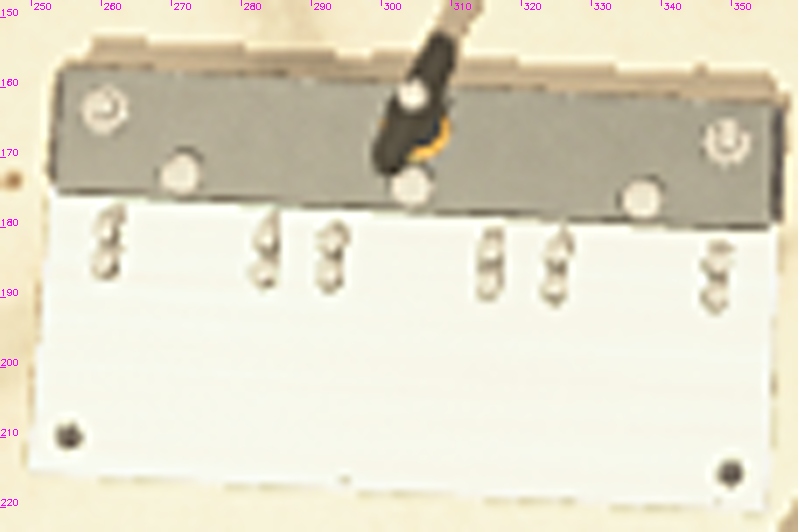

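View pics/m.png

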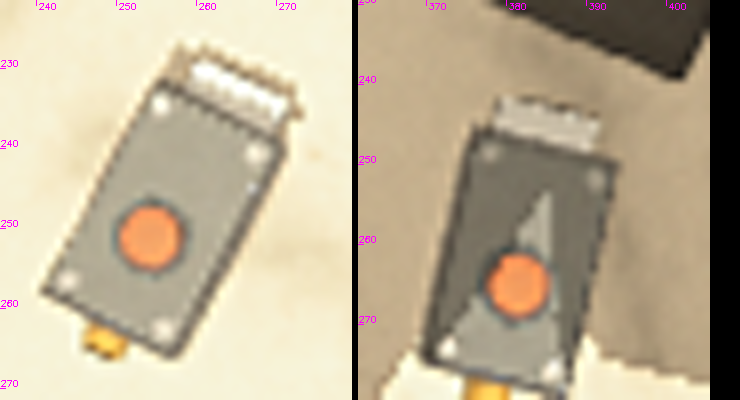

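```bash
cat > meas.py <<'E'
from h import *
from scipy.optimize import least_squares
def px(p,f,x0,y0): return (np.array(p,float)+.5)/f-.5+[x0,y0]
Y=[97.5,46.5,25.5,-25.5,-46.5,-97.5]
M=[[-50,118,8],[-50,-118,8]]+[[28,y,21] for y in Y]+[[17,y,21] for y in Y]+[[35,113,36.5],[35,-113,36.5]]
P=[[28,466],[765,511],[112,230],[268,238],[336,238],[492,246],[562,246],[718,258],[106,262],[264,273],[330,274],[488,282],[554,287],[714,294],[55,190],[772,228]]
M=np.array(M)/1000;P=px(P,7,246,148)
def T(q,M):
    c,s=np.cos(q[2]),np.sin(q[2]);return M@np.array([[c,s,0],[-s,c,0],[0,0,1]])+[q[0],q[1],0]
f=lambda q:(proj("top",T(q,M))-P).ravel()
r=least_squares(f,[.6,0,0],loss="soft_l1",x_scale=[.01,.01,.01])
J=r.x
if __name__=="__main__":
    print("jig",J.round(4),f(J).reshape(-1,2).round(1).tolist())
    for y in(.072,0,-.072):print("bay",T(J,np.array([[0,y,.02]])).round(4))
    k=px([[440,45],[387,162]],7,246,148);print("wing",[back("top",u,.074).round(4) for u in k],"key",T(J,np.array([[.062,0,.062]])).round(4))
    for n,scr,pl,o in(("L",[[161,103],[257,152],[67,281],[165,330]],[152,237],(236,222)),("R",[[133,152],[238,180],[89,348],[196,371]],[160,286],(362,230))):
        w=np.array([back("top",u,.0245) for u in px(scr,8,*o)]);p=back("top",px(pl,8,*o),.027)
        d=w[0]+w[1]-w[2]-w[3];yaw=np.arctan2(d[1],d[0]);c=w.mean(0);print(n,c.round(4),"yaw",yaw.round(3),"plug",p.round(4),"plug-based mid",(p[:2]+.006*np.array([np.cos(yaw),np.sin(yaw)])).round(4),"sizes",np.linalg.norm(w[0]-w[1]).round(4),np.linalg.norm(w[0]-w[2]).round(4))
        print("  side proj of mid lid",proj("side",[[c[0],c[1],.024],[p[0],p[1],.027]]).round(1).tolist())
    w=np.array([back("top",u,.036) for u in px([[540,307],[602,345],[575,405],[505,368]],2.7,190,90)])
    print("rest",w.round(4).tolist(),w.mean(0).round(4),[np.linalg.norm(w[i]-w[i-1]).round(3) for i in range(4)])
    print("side rest",proj("side",[[*w.mean(0)[:2],.036],[*w.mean(0)[:2],.09]]).round(1).tolist())
    print("cap",back("top",px([571,338],2.7,190,90),.088).round(4))
    e=np.array([0,1,2]);print("sideproj jig",proj("side",T(J,M)).round(1).tolist())
    cv2.imwrite("pics/s1.png",np.hstack([crop(C["side"]["img"][:,:,::-1],325,155,100,120,4),crop(C["side"]["img"][:,:,::-1],240,185,95,120,4)]))
E
python3 meas.py
```

```text
jig [0.5814 0.0374 0.0515] [[-0.2, 0.9], [1.0, 0.2], [-0.9, -0.5], [-0.2, -0.4], [-0.5, 0.1], [0.1, 0.2], [-0.4, 0.7], [0.3, 0.2], [-0.4, -0.2], [-0.0, -0.6], [0.0, -0.2], [0.4, -0.1], [0.5, -0.3], [0.6, -0.1], [-0.4, 0.1], [0.2, 0.2]]
bay [[0.5777 0.1093 0.02  ]]
bay [[0.5814 0.0374 0.02  ]]
bay [[ 0.5851 -0.0345  0.02  ]]
wing [array([0.6597, 0.0346, 0.074 ]), array([0.6215, 0.0465, 0.074 ])] key [[0.6433 0.0406 0.062 ]]
L [0.4523 0.1262 0.0245] yaw -0.355 plug [0.4463 0.128  0.027 ] plug-based mid [0.4519 0.1259] sizes 0.0294 0.0534
  side proj of mid lid [[350.5, 264.0], [353.2, 264.0]]
R [ 0.4516 -0.1458  0.0245] yaw -0.141 plug [ 0.445  -0.1449  0.027 ] plug-based mid [ 0.451  -0.1457] sizes 0.029 0.0536
  side proj of mid lid [[401.7, 205.0], [404.5, 204.6]]
rest [[0.5789, -0.1508, 0.036], [0.5533, -0.2024, 0.036], [0.5032, -0.1843, 0.036], [0.5267, -0.1268, 0.036]] [ 0.5405 -0.1661  0.036 ] [np.float64(0.057), np.float64(0.058), np.float64(0.053), np.float64(0.062)]
side rest [[368.3, 188.3], [369.8, 166.7]]
cap [ 0.5471 -0.1691  0.088 ]
sideproj jig [[307.2, 267.4], [354.2, 213.8], [275.0, 245.9], [287.7, 233.9], [292.6, 229.2], [303.8, 218.6], [308.2, 214.5], [318.3, 205.0], [280.1, 247.2], [292.6, 235.1], [297.5, 230.4], [308.6, 219.7], [312.9, 215.5], [322.8, 206.0], [267.4, 241.7], [318.5, 195.4]]
```

View pics/s1.png

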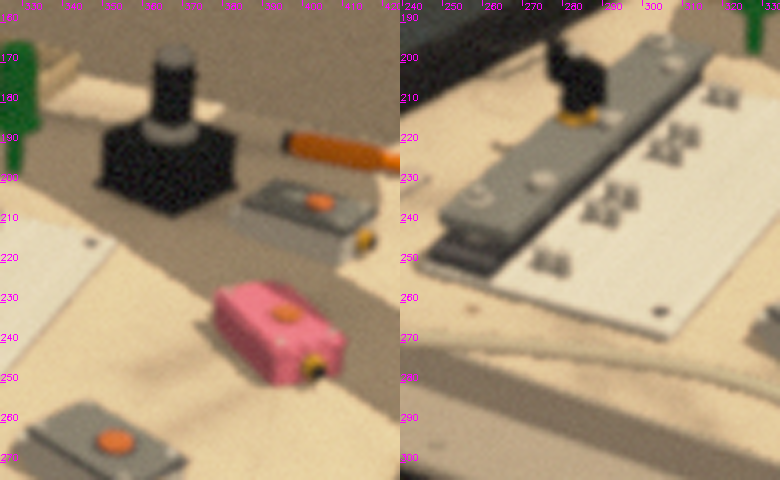

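```bash
cat >> h.py <<'E'
def plan(wps,start=None,dec=3):
    """wps: (x,y,z,yaw); prints per call offset/angular shares"""
    s=robot.get_state();p=np.array(s["position"]);R=np.array(s["ee_rot"]);yaw=np.arctan2(R[1,0],R[0,0])
    if start is not None: p=np.array(start[:3],float);yaw=start[3]
    print("at",p.round(4),round(yaw,4),"tilt",R[:,2].round(4),"t",s["time_s"],"F",np.round(s["ft_force"],1))
    for x,y,z,w in wps:
        while 1:
            c,n=np.cos(yaw),np.sin(yaw);A=np.array([[c,n,0],[n,-c,0],[0,0,-1]])
            d=A.T@(np.array([x,y,z])-p)/.15;a=(yaw-w)/(np.pi/2)
            k=max(1,np.abs(d).max()/.99,abs(a)/.45)
            o=(d/k).round(dec);a_=round(a/k,dec)
            print("  ",o.tolist(),a_," -> ",(p+A@o*.15).round(4));p=p+A@o*.15;yaw-=a_*np.pi/2
            if k==1:break
E
python3 -c "
from h import *
plan([(.4473,-.1452,.13,-.141),(.4473,-.1452,.006,-.141)])"
```

```text
at [ 0.1477 -0.5557  0.1802] 0.2598 tilt [ 0. -0. -1.] t 1.1 F [ 0.3  0.2 -0.3]
   [0.99, -0.802, 0.126] 0.096  ->  [ 0.2603 -0.4013  0.1613]
   [0.903, -0.99, 0.132] 0.101  ->  [ 0.3788 -0.239   0.1415]
   [0.425, -0.647, 0.077] 0.058  ->  [ 0.4473 -0.1452  0.1299]
   [-0.0, 0.0, 0.826] 0.0  ->  [ 0.4473 -0.1452  0.006 ]
```

Emit:
servo_tool --offset '[[0.25,-0.2,0.03],[0.5,-0.4,0.06],[0.75,-0.6,0.1],[0.99,-0.802,0.126],[0.99,-0.802,0.126]]' --angular '[[0,0,0.03],[0,0,0.05],[0,0,0.08],[0,0,0.096],[0,0,0.096]]' --gripper -1

```text
time_s: 1.6
position: [0.2623, -0.3957, 0.1609]
ee_rot: [[0.994, 0.114, 0.001], [0.114, -0.994, 0.004], [0.001, -0.004, -1.0]]
ft_force: [-0.1, -0.5, 0.1]
grip_width: 0.094
grasp_force: 0.0
```

Emit:
servo_tool --offset '[[0.25,-0.25,0.03],[0.45,-0.5,0.06],[0.7,-0.75,0.1],[0.903,-0.99,0.132],[0.903,-0.99,0.132]]' --angular '[[0,0,0.03],[0,0,0.05],[0,0,0.08],[0,0,0.101],[0,0,0.101]]'

```text
time_s: 2.1
position: [0.3808, -0.2347, 0.1411]
ee_rot: [[0.999, -0.043, 0.001], [-0.043, -0.999, 0.002], [0.0, -0.002, -1.0]]
ft_force: [-0.6, -0.6, 0.2]
grip_width: 0.0941
grasp_force: 0.0
```

Emit:
servo_tool --offset '[[0.2,-0.3,0.04],[0.425,-0.647,0.077],[0.425,-0.647,0.077],[0.425,-0.647,0.077],[0.425,-0.647,0.077]]' --angular '[[0,0,0.03],[0,0,0.058],[0,0,0.058],[0,0,0.058],[0,0,0.058]]'

```text
time_s: 2.6
position: [0.4471, -0.1466, 0.13]
ee_rot: [[0.99, -0.14, -0.0], [-0.14, -0.99, -0.001], [-0.0, 0.001, -1.0]]
ft_force: [-0.5, 0.7, -0.2]
grip_width: 0.0938
grasp_force: 0.0
```

Emit:
servo_tool --offset '[[0,0,0.2],[0,0,0.4],[0,0,0.6],[0,0,0.6],[0,0,0.6]]' --angular '[[0,0,0],[0,0,0],[0,0,0],[0,0,0],[0,0,0]]'

```text
time_s: 3.1
position: [0.4469, -0.1467, 0.0403]
ee_rot: [[0.99, -0.142, -0.0], [-0.142, -0.99, -0.0], [-0.0, 0.0, -1.0]]
ft_force: [0.8, -0.4, 0.5]
grip_width: 0.0939
grasp_force: 0.0
```

```bash
python3 -c "
from h import *
t=robot.snapshot('top')['img'][:,:,::-1];s=robot.snapshot('side')['img'][:,:,::-1]
cv2.imwrite('pics/g1.png',np.hstack([crop(t,340,190,100,110,4),crop(s,350,130,100,110,4)]))
plan([(.4473,-.1452,.006,-.141)]);print(proj('top',[[.4473,-.1452,.04]]),proj('side',[[.4473,-.1452,.04]]))"
```

```text
at [ 0.4484 -0.1468  0.0415] -0.1419 tilt [ 0.0027 -0.0017 -1.    ] t 3.2 F [-0.   0.7  0. ]
   [-0.009, -0.009, 0.236] -0.001  ->  [ 0.4473 -0.1453  0.0061]
[[382.60166477 263.9064722 ]] [[404.13099863 199.00932658]]
```

View pics/g1.png

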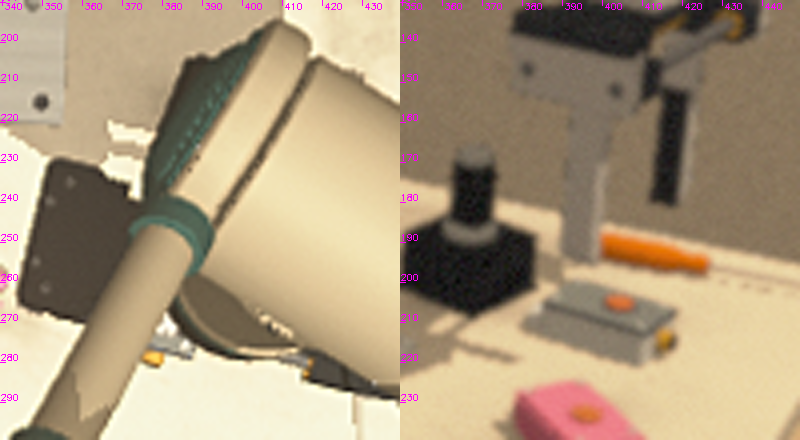

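```bash
python3 -c "
from h import *
print(proj('side',[[.4473+.0066*k,-.1452+.047*k,.04] for k in(1,-1,1.26,-1.26)]))
print([robot.get_state()['position'] for i in range(3)])"
```

```text
[[393.90497027 206.65554793]
 [413.7234824  191.83682014]
 [391.13461632 208.72700116]
 [416.1209606  190.04417413]]
[array([ 0.44842278, -0.14679811,  0.04147004]), array([ 0.44842278, -0.14679811,  0.04147004]), array([ 0.44842278, -0.14679811,  0.04147004])]
```

Emit:
servo_tool --offset '[[0,-0.005,0.06],[0,-0.005,0.12],[0,-0.005,0.17],[0,-0.005,0.21],[0,-0.005,0.21]]' --angular '[[0,0,0],[0,0,0],[0,0,0],[0,0,0],[0,0,0]]'

```text
time_s: 3.7
position: [0.4466, -0.144, 0.0073]
ee_rot: [[0.99, -0.14, -0.002], [-0.14, -0.99, 0.001], [-0.002, -0.001, -1.0]]
ft_force: [1.0, -0.6, 0.8]
grip_width: 0.0938
grasp_force: 0.0
```

```bash
python3 -c "
from h import *
s=robot.snapshot('side')['img'][:,:,::-1]
cv2.imwrite('pics/g2.png',crop(s,350,130,100,110,5))
print(robot.grip_depth,robot.get_state()['position'])
print(proj('side',[[.4473+.0066*k,-.1452+.047*k,.009] for k in(1.12,-1.12)]))"
```

```text
0.0188 [ 0.44696637 -0.14419307  0.00779816]
[[391.40493238 220.50765003]
 [413.42886868 203.22128175]]
```

View pics/g2.png

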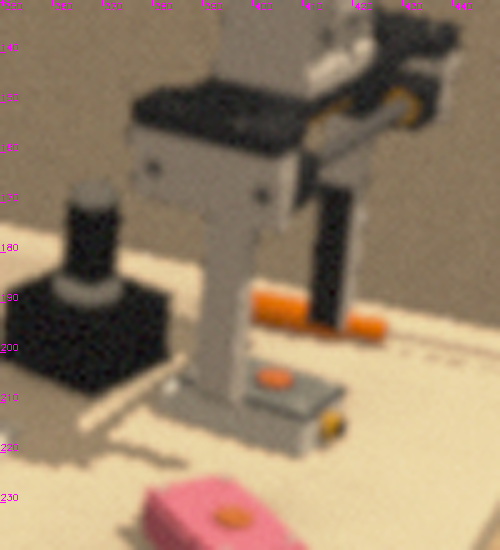

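Emit:
servo_tool --offset '[[0,0,0.02],[0,0,0.035],[0,0,0.05],[0,0,0.05],[0,0,0.05]]' --angular '[[0,0,0],[0,0,0],[0,0,0],[0,0,0],[0,0,0]]'

```text
time_s: 4.25
position: [0.4474, -0.1445, 0.0009]
ee_rot: [[0.99, -0.14, -0.0], [-0.14, -0.99, -0.0], [-0.0, 0.0, -1.0]]
ft_force: [-0.4, -0.2, -0.7]
grip_width: 0.0937
grasp_force: 0.0
```

Emit:
servo_tool --offset '[[0,0,0.01],[0,0,0.015],[0,0,0.02],[0,0,0.02],[0,0,0.02]]' --angular '[[0,0,0],[0,0,0],[0,0,0],[0,0,0],[0,0,0]]'

```text
time_s: 4.75
position: [0.4474, -0.1445, -0.0021]
ee_rot: [[0.99, -0.14, -0.0], [-0.14, -0.99, -0.0], [-0.0, 0.0, -1.0]]
ft_force: [-0.2, 0.3, 0.5]
grip_width: 0.094
grasp_force: 0.0
```

Emit:
servo_tool --offset '[[0,0,0.01],[0,0,0.02],[0,0,0.03],[0,0,0.04],[0,0,0.04]]' --angular '[[0,0,0],[0,0,0],[0,0,0],[0,0,0],[0,0,0]]'

```text
time_s: 5.25
position: [0.4472, -0.1444, -0.0084]
ee_rot: [[0.99, -0.14, -0.0], [-0.14, -0.99, 0.0], [-0.0, -0.0, -1.0]]
ft_force: [-0.3, 1.1, -0.3]
grip_width: 0.0939
grasp_force: 0.0
```

```bash
python3 -c "
from h import *
t=robot.snapshot('top')['img'][:,:,::-1];s=robot.snapshot('side')['img'][:,:,::-1]
cv2.imwrite('pics/g3.png',np.hstack([crop(t,350,220,90,90,4),crop(s,370,130,80,90,5)[:360]]))
print(robot.get_state()['position'],robot.get_state()['ft_force'])"
```

```text
[ 0.44737143 -0.14447805 -0.00815337] [ 0.36810686  0.04231784 -0.01149032]
```

View pics/g3.png

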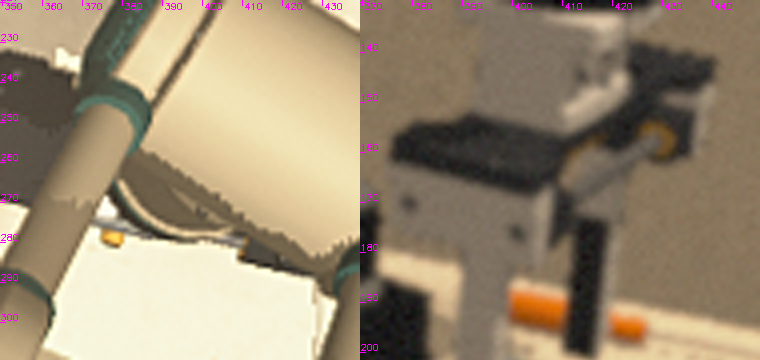

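Emit:
servo_tool --offset '[[0,0,0.01],[0,0,0.02],[0,0,0.03],[0,0,0.04],[0,0,0.04]]' --angular '[[0,0,0],[0,0,0],[0,0,0],[0,0,0],[0,0,0]]'

```text
time_s: 5.85
position: [0.4472, -0.1444, -0.0143]
ee_rot: [[0.99, -0.14, -0.0], [-0.14, -0.99, 0.0], [-0.0, -0.0, -1.0]]
ft_force: [0.1, 0.3, 0.1]
grip_width: 0.0938
grasp_force: 0.0
```

Emit:
servo_tool --offset '[[0,0,0.003],[0,0,0.007],[0,0,0.01],[0,0,0.013],[0,0,0.013]]' --angular '[[0,0,0],[0,0,0],[0,0,0],[0,0,0],[0,0,0]]'

```text
time_s: 6.35
position: [0.4474, -0.1445, -0.0161]
ee_rot: [[0.99, -0.14, -0.0], [-0.14, -0.99, -0.0], [-0.0, 0.0, -1.0]]
ft_force: [0.7, 0.1, 1.3]
grip_width: 0.0939
grasp_force: 0.0
```

Emit:
servo_tool --offset '[[0,0,0.003],[0,0,0.006],[0,0,0.01],[0,0,0.01],[0,0,0.01]]' --angular '[[0,0,0],[0,0,0],[0,0,0],[0,0,0],[0,0,0]]'

```text
time_s: 6.85
position: [0.4474, -0.1445, -0.0176]
ee_rot: [[0.99, -0.14, -0.0], [-0.14, -0.99, -0.0], [-0.0, 0.0, -1.0]]
ft_force: [0.1, -0.0, -0.2]
grip_width: 0.0941
grasp_force: 0.0
```

Emit:
servo_tool --offset '[[0,0,0.003],[0,0,0.006],[0,0,0.01],[0,0,0.01],[0,0,0.01]]' --angular '[[0,0,0],[0,0,0],[0,0,0],[0,0,0],[0,0,0]]'

```text
time_s: 7.35
position: [0.4474, -0.1445, -0.0191]
ee_rot: [[0.99, -0.14, -0.0], [-0.14, -0.99, -0.0], [-0.0, 0.0, -1.0]]
ft_force: [0.1, 0.2, 0.6]
grip_width: 0.094
grasp_force: 0.0
```

```bash
python3 -c "
from h import *
s=robot.snapshot('side')['img'][:,:,::-1]
cv2.imwrite('pics/g4.png',crop(s,360,160,90,80,6))
print(robot.get_state()['position'],robot.get_state()['ft_force'],robot.get_state()['effort'])"
```

```text
[ 0.44740972 -0.14448808 -0.01905295] [ 0.27022069 -0.20263585 -0.7684567 ] [-9.28106529e-04 -3.54432571e+01 -1.55925250e+01  2.72652396e-02
 -6.42940868e-02  2.07677289e-07]
```

View pics/g4.png

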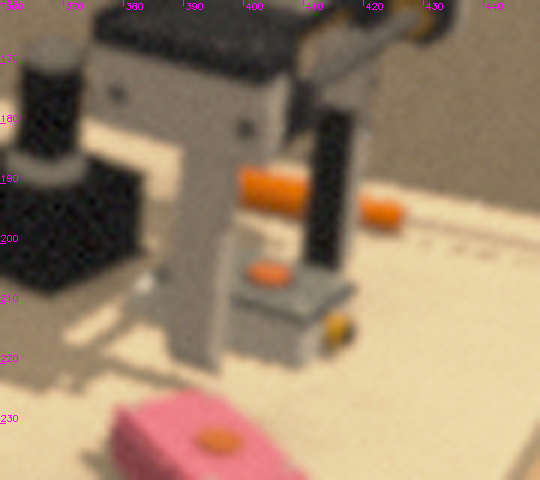

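Emit:
servo_tool --offset '[[0,0,0],[0,0,0],[0,0,0],[0,0,0],[0,0,0]]' --angular '[[0,0,0],[0,0,0],[0,0,0],[0,0,0],[0,0,0]]' --gripper 1 --force 20

```text
time_s: 7.9
position: [0.4474, -0.1445, -0.019]
ee_rot: [[0.99, -0.14, 0.0], [-0.14, -0.99, -0.0], [0.0, 0.0, -1.0]]
ft_force: [-0.5, -0.0, 0.7]
grip_width: 0.0576
grasp_force: 0.0
```

Emit:
servo_tool --offset '[[0,0,0],[0,0,0],[0,0,0],[0,0,0],[0,0,0]]' --angular '[[0,0,0],[0,0,0],[0,0,0],[0,0,0],[0,0,0]]'

```text
time_s: 8.4
position: [0.4474, -0.1445, -0.019]
ee_rot: [[0.99, -0.14, -0.0], [-0.14, -0.99, -0.0], [0.0, 0.0, -1.0]]
ft_force: [-0.3, -0.5, -0.2]
grip_width: 0.0397
grasp_force: 20.0
```

```bash
python3 -c "
from h import *
t=robot.snapshot('top')['img'][:,:,::-1];s=robot.snapshot('side')['img'][:,:,::-1]
cv2.imwrite('pics/g5.png',np.hstack([crop(s,370,170,60,60,6),crop(t,355,230,60,60,6)]))
print(robot.get_state()['position'],robot.get_state()['ft_force'],robot.get_state()['grip_width'],robot.get_state()['grasp_force'])"
```

```text
[ 0.44737827 -0.14450101 -0.01905139] [ 0.37547961 -0.52163988  0.39820165] 0.039608263202228544 19.999389052391052
```

View pics/g5.png

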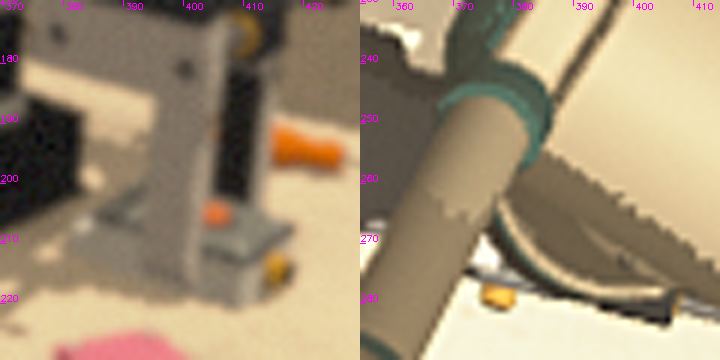

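```bash
python3 -c "
from h import *
plan([(.4474,-.1445,.03,-.141),(.5541,-.0354,.03,.0515),(.5541,-.0354,-.0095,.0515)],start=(.4474,-.1445,-.019,-.1405))"
```

```text
at [ 0.4474 -0.1445 -0.019 ] -0.1405 tilt [-0.e+00 -1.e-04 -1.e+00] t 8.5 F [ 0.4 -0.5  0.4]
   [0.0, 0.0, -0.327] 0.0  ->  [ 0.4474 -0.1445  0.0301]
   [0.602, -0.82, 0.0] -0.122  ->  [ 0.554  -0.0354  0.0301]
   [0.0, 0.0, 0.264] -0.0  ->  [ 0.554  -0.0354 -0.0096]
```

Emit:
servo_tool --offset '[[0,0,-0.08],[0,0,-0.16],[0,0,-0.24],[0,0,-0.327],[0,0,-0.327]]' --angular '[[0,0,0],[0,0,0],[0,0,0],[0,0,0],[0,0,0]]'

```text
time_s: 9.0
position: [0.4484, -0.1449, 0.0311]
ee_rot: [[0.99, -0.14, 0.003], [-0.14, -0.99, -0.001], [0.003, 0.001, -1.0]]
ft_force: [1.3, 0.1, -1.8]
grip_width: 0.0401
grasp_force: 20.0
```

Emit:
servo_tool --offset '[[0.12,-0.16,0],[0.28,-0.38,0],[0.44,-0.6,0],[0.56,-0.76,0],[0.602,-0.82,0]]' --angular '[[0,0,-0.03],[0,0,-0.06],[0,0,-0.09],[0,0,-0.11],[0,0,-0.122]]'

```text
time_s: 9.5
position: [0.5557, -0.0334, 0.029]
ee_rot: [[0.999, 0.054, 0.0], [0.054, -0.999, 0.001], [0.0, -0.001, -1.0]]
ft_force: [-0.3, -0.6, -3.1]
grip_width: 0.04
grasp_force: 20.0
```

Emit:
servo_tool --offset '[[0,0,0.07],[0,0,0.14],[0,0,0.2],[0,0,0.2],[0,0,0.2]]' --angular '[[0,0,0],[0,0,0],[0,0,0],[0,0,0],[0,0,0]]'

```text
time_s: 10.0
position: [0.5532, -0.0361, -0.0005]
ee_rot: [[0.999, 0.05, -0.001], [0.05, -0.999, 0.0], [-0.001, -0.0, -1.0]]
ft_force: [-0.1, 0.0, -1.8]
grip_width: 0.0399
grasp_force: 20.0
```

```bash
cat >> h.py <<'E'
def plugs(c,n=3):
    """copper-coloured blobs in a new picture"""
    im=robot.snapshot(c)["img"].astype(int);r,g,b=im[...,0],im[...,1],im[...,2]
    m=((r>130)&(r-g>55)&(g-b>10)&(r-b>80)).astype(np.uint8)
    k,l,st,ce=cv2.connectedComponentsWithStats(m)
    return [(ce[i].round(1).tolist(),int(st[i,4])) for i in range(1,k) if st[i,4]>=12]
E
python3 -c "
from h import *
from meas import J,T
s=robot.get_state();print(s['position'],s['ft_force'],s['grip_width'])
print(plugs('side'));print(plugs('top'))
print(proj('side',T(J,np.array([[-.033,-.072,.0385],[-.033,-.072,.0425]]))))
"
```

```text
[ 5.53163366e-01 -3.60557102e-02 -4.92169428e-04] [-0.10998888  0.03503275 -1.84847995] 0.03986613362133363
[([411.4, 192.6], 175), ([341.6, 205.8], 12), ([401.9, 230.5], 13), ([396.3, 233.0], 32), ([403.2, 244.3], 19), ([353.4, 265.0], 20), ([272.7, 372.6], 125)]
[([117.6, 166.3], 24), ([8.3, 229.0], 21), ([117.7, 243.0], 93), ([98.1, 243.2], 14), ([429.6, 262.4], 234), ([254.4, 251.1], 38)]
[[339.56680775 208.21865926]
 [339.63955304 206.52620109]]
```

Emit:
servo_tool --offset '[[0,-0.005,0.03],[0,-0.005,0.06],[0,-0.005,0.06],[0,-0.005,0.06],[0,-0.005,0.06]]' --angular '[[0,0,0],[0,0,0],[0,0,0],[0,0,0],[0,0,0]]'

```text
time_s: 10.6
position: [0.5541, -0.0346, -0.009]
ee_rot: [[0.999, 0.051, 0.0], [0.051, -0.999, -0.0], [0.0, 0.0, -1.0]]
ft_force: [-0.6, -0.3, -1.4]
grip_width: 0.0396
grasp_force: 20.0
```

Emit:
servo_tool --offset '[[0.02,0,0],[0.04,0,0],[0.06,0,0],[0.08,0,0],[0.1,0,0]]' --angular '[[0,0,0],[0,0,0],[0,0,0],[0,0,0],[0,0,0]]'

```text
time_s: 11.1
position: [0.5694, -0.0339, -0.009]
ee_rot: [[0.999, 0.051, 0.0], [0.051, -0.999, -0.0], [0.0, 0.0, -1.0]]
ft_force: [-0.1, -0.1, -2.4]
grip_width: 0.0397
grasp_force: 20.0
```

Emit:
servo_tool --offset '[[0.02,0,0],[0.04,0,0],[0.05,0,0],[0.06,0,0],[0.06,0,0]]' --angular '[[0,0,0],[0,0,0],[0,0,0],[0,0,0],[0,0,0]]'

```text
time_s: 11.6
position: [0.5782, -0.0334, -0.009]
ee_rot: [[0.999, 0.051, 0.0], [0.051, -0.999, -0.0], [0.0, 0.0, -1.0]]
ft_force: [0.4, -0.2, -2.1]
grip_width: 0.0399
grasp_force: 20.0
```

Emit:
servo_tool --offset '[[0.005,0,0.005],[0.01,0,0.01],[0.015,0,0.01],[0.02,0,0.01],[0.025,0,0.01]]' --angular '[[0,0,0],[0,0,0],[0,0,0],[0,0,0],[0,0,0]]'

```text
time_s: 12.1
position: [0.5805, -0.0333, -0.0107]
ee_rot: [[0.999, 0.051, -0.002], [0.051, -0.999, -0.0], [-0.003, 0.0, -1.0]]
ft_force: [-3.6, -0.8, 0.5]
grip_width: 0.0396
grasp_force: 20.0
```

Emit:
servo_tool --offset '[[0.005,0,0],[0.01,0,0],[0.015,0,0],[0.015,0,0],[0.015,0,0]]' --angular '[[0,0,0],[0,0,0],[0,0,0],[0,0,0],[0,0,0]]'

```text
time_s: 12.6
position: [0.5804, -0.0332, -0.0109]
ee_rot: [[0.999, 0.051, -0.007], [0.051, -0.999, -0.0], [-0.007, -0.0, -1.0]]
ft_force: [-7.2, -1.3, 1.5]
grip_width: 0.0395
grasp_force: 20.0
```

Emit:
servo_tool --offset '[[-0.01,0,0],[-0.015,0,0],[-0.015,0,0],[-0.015,0,0],[-0.015,0,0]]' --angular '[[0,0,0],[0,0,0],[0,0,0],[0,0,0],[0,0,0]]' --gripper -0.5

```text
time_s: 13.1
position: [0.5823, -0.0332, -0.0103]
ee_rot: [[0.999, 0.051, 0.001], [0.051, -0.999, -0.0], [0.001, 0.0, -1.0]]
ft_force: [-0.8, 0.1, 0.7]
grip_width: 0.0702
grasp_force: 0.0
```

Emit:
servo_tool --offset '[[0,0,0],[0,0,0],[0,0,-0.1],[0,0,-0.3],[0,0,-0.5]]' --angular '[[0,0,0],[0,0,0],[0,0,0],[0,0,0],[0,0,0]]'

```text
time_s: 13.6
position: [0.5811, -0.0331, 0.0647]
ee_rot: [[0.999, 0.051, -0.002], [0.051, -0.999, 0.0], [-0.002, -0.0, -1.0]]
ft_force: [0.4, -0.3, 0.1]
grip_width: 0.0705
grasp_force: 0.0
```

```bash
python3 -c "
from h import *
from meas import J,T
print(plugs('side'));print(plugs('top'))
print(proj('side',T(J,np.array([[-.006,-.072,.035],[-.006,.072,.035]]))))
plan([(.4476,.1282,.05,-.355),(.4476,.1282,-.019,-.355)])"
```

```text
[([411.4, 192.6], 177), ([396.4, 232.9], 35), ([410.0, 243.4], 12), ([402.8, 244.4], 20), ([353.5, 265.0], 20), ([272.7, 372.6], 122)]
[([117.6, 166.3], 24), ([336.0, 197.9], 36), ([8.3, 229.0], 21), ([117.7, 243.0], 85), ([98.1, 243.2], 14), ([429.6, 262.4], 234)]
[[327.82786881 207.07312936]
 [297.11308977 237.48926561]]
at [ 0.5852 -0.0337  0.0686] 0.0509 tilt [ 0.0086 -0.0015 -1.    ] t 13.7 F [ 0.7 -0.3 -0.2]
   [-0.758, -0.99, 0.109] 0.227  ->  [0.4641 0.1088 0.0522]
   [-0.144, -0.09, 0.015] 0.031  ->  [0.4476 0.1282 0.05  ]
   [-0.0, -0.0, 0.46] 0.0  ->  [ 0.4476  0.1282 -0.019 ]
```

Emit:
servo_tool --offset '[[-0.15,-0.2,0.03],[-0.35,-0.45,0.06],[-0.55,-0.7,0.09],[-0.75,-0.95,0.11],[-0.75,-0.99,0.11]]' --angular '[[0,0,0.05],[0,0,0.1],[0,0,0.16],[0,0,0.22],[0,0,0.227]]' --gripper -1

```text
time_s: 14.2
position: [0.4548, 0.1119, 0.0464]
ee_rot: [[0.954, -0.299, -0.008], [-0.299, -0.954, 0.001], [-0.008, 0.002, -1.0]]
ft_force: [1.3, -0.3, -0.6]
grip_width: 0.0938
grasp_force: 0.0
```

Emit:
servo_tool --offset '[[-0.144,-0.09,0],[-0.144,-0.09,0],[-0.144,-0.09,0],[-0.144,-0.09,0],[-0.144,-0.09,0]]' --angular '[[0,0,0.031],[0,0,0.031],[0,0,0.031],[0,0,0.031],[0,0,0.031]]'

```text
time_s: 14.7
position: [0.4463, 0.128, 0.0479]
ee_rot: [[0.938, -0.348, 0.0], [-0.348, -0.938, -0.0], [0.0, 0.0, -1.0]]
ft_force: [0.1, -0.4, -0.6]
grip_width: 0.0944
grasp_force: 0.0
```

```bash
python3 -c "
from h import *
from meas import J,T
print(plugs('side'));
p=back('top',(336,197.9),.035);print(p,T(J,np.array([[-.006,-.072,.035]])))
plan([(.4476,.1282,-.019,-.355)])"
```

```text
[([411.3, 192.6], 176), ([396.3, 233.0], 34), ([403.2, 244.3], 20), ([353.4, 265.2], 22), ([272.6, 372.6], 127)]
[ 0.57880751 -0.03386545  0.035     ] [[ 0.57911916 -0.03483574  0.035     ]]
at [0.4461 0.128  0.0479] -0.3553 tilt [ 3.e-04 -3.e-04 -1.e+00] t 14.75 F [-0.2  0.5 -0.2]
   [0.009, -0.004, 0.446] -0.0  ->  [ 0.4476  0.1281 -0.019 ]
```

Emit:
servo_tool --offset '[[0.009,-0.004,0.12],[0.009,-0.004,0.24],[0.009,-0.004,0.35],[0.009,-0.004,0.42],[0.009,-0.004,0.446]]' --angular '[[0,0,0],[0,0,0],[0,0,0],[0,0,0],[0,0,0]]'

```text
time_s: 15.25
position: [0.4464, 0.1284, -0.0199]
ee_rot: [[0.938, -0.348, -0.002], [-0.348, -0.938, -0.0], [-0.002, 0.001, -1.0]]
ft_force: [0.7, -0.3, 0.1]
grip_width: 0.0937
grasp_force: 0.0
```

Emit:
servo_tool --offset '[[0,0,0],[0,0,0],[0,0,0],[0,0,0],[0,0,0]]' --angular '[[0,0,0],[0,0,0],[0,0,0],[0,0,0],[0,0,0]]' --gripper 1 --force 20

```text
time_s: 15.75
position: [0.4471, 0.1289, -0.0185]
ee_rot: [[0.938, -0.347, 0.001], [-0.347, -0.938, 0.0], [0.001, -0.0, -1.0]]
ft_force: [0.1, -0.5, 0.4]
grip_width: 0.0574
grasp_force: 0.0
```

Emit:
servo_tool --offset '[[0,0,0],[0,0,0],[0,0,0],[0,0,0],[0,0,0]]' --angular '[[0,0,0],[0,0,0],[0,0,0],[0,0,0],[0,0,0]]'

```text
time_s: 16.25
position: [0.4468, 0.1289, -0.0188]
ee_rot: [[0.938, -0.347, 0.0], [-0.347, -0.938, -0.0], [0.0, 0.0, -1.0]]
ft_force: [-0.7, 0.2, 2.3]
grip_width: 0.0395
grasp_force: 20.0
```

```bash
python3 -c "
from h import *
from meas import J,T
print(plugs('side'));p=T(J,np.array([[-.031,.072,0]]))[0]+[-.0008,.0007,0];print(p)
s=robot.get_state();print(s['grip_width'],s['grasp_force'])
plan([(.4476,.1282,.03,-.355),(p[0],p[1],.03,.0515),(p[0],p[1],-.0095,.0515)])"
```

```text
[([411.9, 192.6], 172), ([401.4, 230.2], 14), ([396.3, 233.0], 34), ([409.9, 243.0], 13), ([402.7, 244.6], 23), ([353.7, 264.8], 35), ([272.5, 372.6], 129)]
[0.54593482 0.10838533 0.        ]
0.03958873918030297 19.99516099691391
at [ 0.4468  0.1289 -0.0188] -0.3544 tilt [ 1.e-04 -0.e+00 -1.e+00] t 16.3 F [-0.1  2.1  2.7]
   [0.006, 0.002, -0.326] 0.0  ->  [0.4476 0.1283 0.0301]
   [0.661, -0.103, 0.0] -0.258  ->  [0.5459 0.1084 0.0301]
   [0.0, -0.0, 0.264] -0.0  ->  [ 0.5459  0.1084 -0.0095]
```

Emit:
servo_tool --offset '[[0,0,-0.08],[0,0,-0.16],[0,0,-0.24],[0,0,-0.326],[0,0,-0.326]]' --angular '[[0,0,0],[0,0,0],[0,0,0],[0,0,0],[0,0,0]]'

```text
time_s: 16.8
position: [0.4479, 0.129, 0.031]
ee_rot: [[0.938, -0.347, 0.003], [-0.347, -0.938, 0.0], [0.003, -0.001, -1.0]]
ft_force: [0.2, -0.3, -1.9]
grip_width: 0.0402
grasp_force: 20.0
```

Emit:
servo_tool --offset '[[0.14,-0.02,0],[0.3,-0.05,0],[0.46,-0.07,0],[0.62,-0.1,0],[0.666,-0.103,0]]' --angular '[[0,0,-0.06],[0,0,-0.12],[0,0,-0.18],[0,0,-0.24],[0,0,-0.258]]'

```text
time_s: 17.3
position: [0.5486, 0.1082, 0.0289]
ee_rot: [[0.999, 0.052, 0.002], [0.052, -0.999, -0.0], [0.002, 0.0, -1.0]]
ft_force: [-0.6, -0.4, -1.6]
grip_width: 0.04
grasp_force: 20.0
```

Emit:
servo_tool --offset '[[0,0,0.06],[0,0,0.12],[0,0,0.16],[0,0,0.16],[0,0,0.16]]' --angular '[[0,0,0],[0,0,0],[0,0,0],[0,0,0],[0,0,0]]'

```text
time_s: 17.8
position: [0.5451, 0.1088, 0.0056]
ee_rot: [[0.999, 0.051, -0.001], [0.051, -0.999, -0.0], [-0.001, 0.0, -1.0]]
ft_force: [-0.1, 0.3, -1.3]
grip_width: 0.0398
grasp_force: 20.0
```

```bash
python3 -c "
from h import *
plan([(.5459,.1084,-.0095,.0515)])"
```

```text
at [0.5451 0.1088 0.0056] 0.051 tilt [-9.e-04 -1.e-04 -1.e+00] t 17.8 F [-0.1  0.3 -1.3]
   [0.005, 0.003, 0.101] -0.0  ->  [ 0.5459  0.1084 -0.0095]
```

Emit:
servo_tool --offset '[[0,0.003,0.04],[0,0.003,0.08],[0,0.003,0.101],[0,0.003,0.101],[0,0.003,0.101]]' --angular '[[0,0,0],[0,0,0],[0,0,0],[0,0,0],[0,0,0]]'

```text
time_s: 18.3
position: [0.5459, 0.1082, -0.0092]
ee_rot: [[0.999, 0.051, -0.0], [0.051, -0.999, -0.0], [-0.0, 0.0, -1.0]]
ft_force: [-0.0, 0.2, -1.6]
grip_width: 0.0398
grasp_force: 20.0
```

Emit:
servo_tool --offset '[[0.02,0,0],[0.04,0,0],[0.06,0,0],[0.08,0,0],[0.1,0,0]]' --angular '[[0,0,0],[0,0,0],[0,0,0],[0,0,0],[0,0,0]]'

```text
time_s: 18.8
position: [0.5612, 0.109, -0.0091]
ee_rot: [[0.999, 0.051, 0.0], [0.051, -0.999, -0.0], [0.0, 0.0, -1.0]]
ft_force: [0.1, -0.8, -1.0]
grip_width: 0.0399
grasp_force: 20.0
```

Emit:
servo_tool --offset '[[0.02,0,0],[0.04,0,0],[0.05,0,0],[0.06,0,0],[0.06,0,0]]' --angular '[[0,0,0],[0,0,0],[0,0,0],[0,0,0],[0,0,0]]'

```text
time_s: 19.3
position: [0.57, 0.1094, -0.0092]
ee_rot: [[0.999, 0.051, 0.0], [0.051, -0.999, -0.0], [0.0, 0.0, -1.0]]
ft_force: [-0.2, -0.2, -1.2]
grip_width: 0.0399
grasp_force: 20.0
```

Emit:
servo_tool --offset '[[0.005,0,0.005],[0.01,0,0.01],[0.015,0,0.01],[0.02,0,0.01],[0.025,0,0.01]]' --angular '[[0,0,0],[0,0,0],[0,0,0],[0,0,0],[0,0,0]]'

```text
time_s: 19.8
position: [0.5721, 0.1095, -0.0108]
ee_rot: [[0.999, 0.051, -0.003], [0.051, -0.999, -0.0], [-0.003, 0.0, -1.0]]
ft_force: [-4.5, -0.5, 1.9]
grip_width: 0.04
grasp_force: 20.0
```

Emit:
servo_tool --offset '[[0.005,0,0],[0.01,0,0],[0.015,0,0],[0.015,0,0],[0.015,0,0]]' --angular '[[0,0,0],[0,0,0],[0,0,0],[0,0,0],[0,0,0]]'

```text
time_s: 20.3
position: [0.572, 0.1095, -0.0108]
ee_rot: [[0.999, 0.051, -0.007], [0.051, -0.999, -0.001], [-0.007, 0.0, -1.0]]
ft_force: [-7.8, -0.9, 4.9]
grip_width: 0.0397
grasp_force: 20.0
```

Emit:
servo_tool --offset '[[-0.01,0,0],[-0.015,0,0],[-0.015,0,0],[-0.015,0,0],[-0.015,0,0]]' --angular '[[0,0,0],[0,0,0],[0,0,0],[0,0,0],[0,0,0]]' --gripper -0.5

```text
time_s: 20.8
position: [0.5741, 0.1096, -0.0106]
ee_rot: [[0.999, 0.051, 0.001], [0.051, -0.999, -0.0], [0.001, 0.0, -1.0]]
ft_force: [0.3, 0.1, -0.7]
grip_width: 0.0705
grasp_force: 0.0
```

Emit:
servo_tool --offset '[[0,0,0],[0,0,0],[0,0,-0.15],[0,0,-0.4],[0,0,-0.6]]' --angular '[[0,0,0],[0,0,0],[0,0,0],[0,0,0],[0,0,0]]'

```text
time_s: 21.3
position: [0.5737, 0.1097, 0.0806]
ee_rot: [[0.999, 0.051, 0.0], [0.051, -0.999, -0.0], [0.0, 0.0, -1.0]]
ft_force: [-0.0, 0.2, -0.1]
grip_width: 0.0707
grasp_force: 0.0
```

Emit:
servo_tool --offset '[[0,0,0],[0,0,0],[0,0,0],[0,0,0],[0,0,0]]' --angular '[[0,0,0],[0,0,0],[0,0,0],[0,0,0],[0,0,0]]' --gripper 0

```text
time_s: 21.8
position: [0.5727, 0.1096, 0.078]
ee_rot: [[0.999, 0.051, -0.003], [0.051, -0.999, -0.0], [-0.003, 0.0, -1.0]]
ft_force: [-0.3, 0.1, 0.3]
grip_width: 0.047
grasp_force: 0.0
```

```bash
python3 -c "
from h import *
from meas import J,T
for c in('top','side'):
    P=[q for q,n in plugs(c)];print(c,[q for q in P if 250<q[0]<360 and 180<q[1]<280])
print(proj('side',T(J,np.array([[-.006,-.072,.035],[-.006,.072,.035]]))),proj('top',T(J,np.array([[-.006,-.072,.035],[-.006,.072,.035]]))))
print(robot.get_state()['joints'])
plan([(.6425,.0413,.075,-.302),(.6425,.0413,.029,-.302)])"
```

```text
top [[336.0, 197.9], [320.9, 271.0]]
side [[328.1, 208.0], [297.6, 238.4]]
[[327.82786881 207.07312936]
 [297.11308977 237.48926561]] [[336.45796495 197.80652065]
 [270.39256409 194.27069653]]
[ 6.98069885e-02  3.62208284e-01  1.64165797e+00 -7.52051140e-05
  1.13931248e+00  1.58974604e+00]
at [0.5731 0.1096 0.0785] 0.0509 tilt [-1.6e-03 -2.0e-04 -1.0e+00] t 21.9 F [-0.3 -0.2  0.9]
   [0.439, 0.478, 0.023] 0.225  ->  [0.6425 0.0414 0.075 ]
   [0.0, 0.0, 0.307] -0.0  ->  [0.6425 0.0414 0.029 ]
```

Emit:
servo_tool --offset '[[0.1,0.11,0],[0.22,0.24,0.01],[0.34,0.37,0.02],[0.42,0.46,0.02],[0.439,0.478,0.023]]' --angular '[[0,0,-0.09],[0,0,-0.18],[0,0,-0.27],[0,0,-0.36],[0,0,-0.45]]'

```text
time_s: 22.4
position: [0.6446, 0.0396, 0.0753]
ee_rot: [[0.723, 0.69, 0.001], [0.69, -0.723, -0.001], [-0.0, 0.001, -1.0]]
ft_force: [-0.1, -0.5, 0.8]
grip_width: 0.0475
grasp_force: 0.0
```

Emit:
servo_tool --offset '[[0,0,0],[0,0,0],[0,0,0],[0,0,0],[0,0,0]]' --angular '[[0,0,-0.09],[0,0,-0.18],[0,0,-0.27],[0,0,-0.36],[0,0,-0.45]]'

```text
time_s: 22.9
position: [0.6428, 0.0414, 0.0754]
ee_rot: [[0.1, 0.995, -0.001], [0.995, -0.1, -0.0], [-0.0, -0.001, -1.0]]
ft_force: [-0.3, 0.4, 0.3]
grip_width: 0.0469
grasp_force: 0.0
```

Emit:
servo_tool --offset '[[0,0,0],[0,0,0],[0,0,0],[0,0,0],[0,0,0]]' --angular '[[0,0,-0.09],[0,0,-0.18],[0,0,-0.27],[0,0,-0.36],[0,0,-0.45]]'

```text
time_s: 23.4
position: [0.6428, 0.0414, 0.0754]
ee_rot: [[-0.57, 0.822, -0.001], [0.822, 0.57, -0.0], [0.0, -0.001, -1.0]]
ft_force: [-0.4, 0.6, -0.3]
grip_width: 0.0469
grasp_force: 0.0
```

Emit:
servo_tool --offset '[[0,0,0],[0,0,0],[0,0,0],[0,0,0],[0,0,0]]' --angular '[[0,0,-0.09],[0,0,-0.18],[0,0,-0.27],[0,0,-0.36],[0,0,-0.426]]'

```text
time_s: 23.9
position: [0.6428, 0.0414, 0.0754]
ee_rot: [[-0.956, 0.292, -0.001], [0.292, 0.956, -0.0], [0.001, -0.0, -1.0]]
ft_force: [-0.3, 0.3, -0.2]
grip_width: 0.0472
grasp_force: 0.0
```

Emit:
servo_tool --offset '[[0,0,0],[0,0,0],[0,0,0],[0,0,0],[0,0,0]]' --angular '[[0,0,0],[0,0,0],[0,0,0],[0,0,0],[0,0,0]]'

```text
time_s: 24.4
position: [0.643, 0.0414, 0.0759]
ee_rot: [[-0.955, 0.297, 0.0], [0.297, 0.955, -0.0], [-0.0, -0.0, -1.0]]
ft_force: [1.2, 0.7, -0.9]
grip_width: 0.0473
grasp_force: 0.0
```

```bash
python3 -c "
from h import *
print(robot.get_state()['joints'])
plan([(.6425,.0413,.04,2.84),(.6425,.0413,.029,2.84)])"
```

```text
[-4.36041141e-02  4.47271665e-01  1.50557385e+00 -1.11895604e-04
  1.18872922e+00 -1.31288627e+00]
at [0.643  0.0414 0.0759] 2.8401 tilt [ 0.e+00 -1.e-04 -1.e+00] t 24.4 F [ 1.2  0.7 -0.9]
   [0.003, -0.001, 0.239] 0.0  ->  [0.6425 0.0414 0.04  ]
   [0.0, -0.0, 0.074] 0.0  ->  [0.6425 0.0414 0.0289]
```

Emit:
servo_tool --offset '[[0,0,0.1],[0,0,0.2],[0,0,0.25],[0,0,0.29],[0,0,0.313]]' --angular '[[0,0,0],[0,0,0],[0,0,0],[0,0,0],[0,0,0]]'

```text
time_s: 24.9
position: [0.643, 0.0414, 0.0286]
ee_rot: [[-0.955, 0.297, -0.0], [0.297, 0.955, -0.0], [0.0, -0.0, -1.0]]
ft_force: [-0.3, 0.1, -0.7]
grip_width: 0.0465
grasp_force: 0.0
```

Emit:
servo_tool --offset '[[0,0,0],[0,0,0],[0,0,0],[0,0,0],[0,0,0]]' --angular '[[0,0,0],[0,0,0],[0,0,0],[0,0,0],[0,0,0]]' --gripper 1 --force 35

```text
time_s: 25.4
position: [0.6432, 0.0414, 0.0293]
ee_rot: [[-0.955, 0.296, 0.001], [0.296, 0.955, -0.0], [-0.001, 0.0, -1.0]]
ft_force: [-0.2, 0.2, 0.2]
grip_width: 0.0103
grasp_force: 0.9
```

Emit:
servo_tool --offset '[[0,0,0],[0,0,0],[0,0,0],[0,0,0],[0,0,0]]' --angular '[[0,0,0],[0,0,0],[0,0,0],[0,0,0],[0,0,0]]'

```text
time_s: 25.9
position: [0.6433, 0.0419, 0.0293]
ee_rot: [[-0.955, 0.297, 0.001], [0.297, 0.955, 0.001], [-0.001, 0.001, -1.0]]
ft_force: [0.3, 3.5, 3.1]
grip_width: 0.009
grasp_force: 34.9
```

```bash
python3 -c "
from h import *
s=robot.snapshot('side')['img'][:,:,::-1];t=robot.snapshot('top')['img'][:,:,::-1]
cv2.imwrite('pics/k1.png',np.hstack([crop(s,250,150,80,80,5),crop(t,260,130,80,80,5)]))
s=robot.get_state();print(s['grip_width'],s['grasp_force'],s['position'],s['torque'])"
```

```text
0.008627636109822128 34.92174983024597 [0.64330724 0.04185717 0.0292377 ] [ 0.68247802 -0.28878229 -0.08735628]
```

View pics/k1.png

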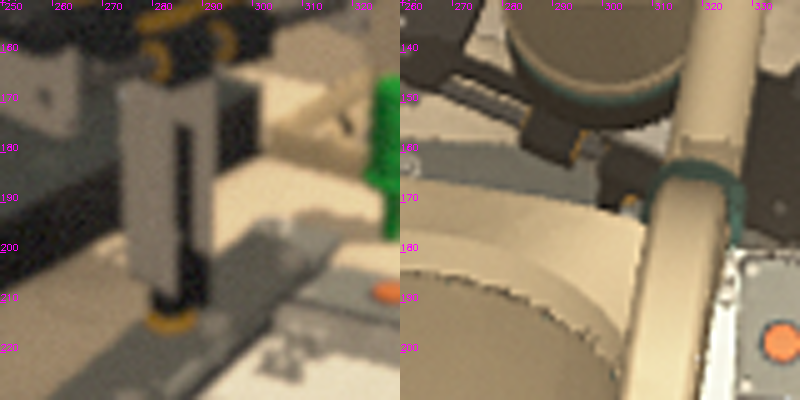

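Emit:
servo_tool --offset '[[0,0,0],[0,0,0],[0,0,0],[0,0,0],[0,0,0]]' --angular '[[0,0,0.08],[0,0,0.16],[0,0,0.24],[0,0,0.32],[0,0,0.4]]'

```text
time_s: 26.5
position: [0.6433, 0.0417, 0.0292]
ee_rot: [[-0.594, 0.804, 0.001], [0.804, 0.594, 0.0], [-0.0, 0.001, -1.0]]
ft_force: [0.4, 2.7, 3.0]
grip_width: 0.0086
grasp_force: 35.0
```

Emit:
servo_tool --offset '[[0,0,0],[0,0,0],[0,0,0],[0,0,0],[0,0,0]]' --angular '[[0,0,0.08],[0,0,0.16],[0,0,0.24],[0,0,0.32],[0,0,0.4]]'

```text
time_s: 27.0
position: [0.6431, 0.0417, 0.0293]
ee_rot: [[-0.008, 1.0, 0.0], [1.0, 0.008, 0.0], [0.0, 0.0, -1.0]]
ft_force: [0.4, 3.4, 3.5]
grip_width: 0.0089
grasp_force: 35.0
```

Emit:
servo_tool --offset '[[0,0,0],[0,0,0],[0,0,0],[0,0,0],[0,0,0]]' --angular '[[0,0,0.08],[0,0,0.16],[0,0,0.24],[0,0,0.32],[0,0,0.4]]'

```text
time_s: 27.5
position: [0.643, 0.0417, 0.0292]
ee_rot: [[0.581, 0.814, 0.0], [0.814, -0.581, 0.0], [0.0, -0.0, -1.0]]
ft_force: [-0.1, 3.7, 3.7]
grip_width: 0.0086
grasp_force: 35.0
```

Emit:
servo_tool --offset '[[0,0,0],[0,0,0],[0,0,0],[0,0,0],[0,0,0]]' --angular '[[0,0,0.04],[0,0,0.08],[0,0,0.08],[0,0,0.08],[0,0,0.08]]'

```text
time_s: 28.0
position: [0.643, 0.0417, 0.0292]
ee_rot: [[0.674, 0.738, 0.0], [0.738, -0.674, 0.0], [0.0, -0.0, -1.0]]
ft_force: [0.1, 4.2, 4.3]
grip_width: 0.0088
grasp_force: 34.9
```

```bash
python3 -c "
from h import *
s=robot.get_state();print(s['grip_width'],s['grasp_force'],s['torque'],s['joints'][5]);plan([])"
```

```text
0.008845703416772903 34.92333948612213 [ 0.77445016  0.04481663 -0.07665062] 0.696425137992754
at [0.643  0.0417 0.0292] 0.8307 tilt [ 2.e-04  5.e-04 -1.e+00] t 28.0 F [0.1 4.2 4.3]
```

Emit:
servo_tool --offset '[[0,0,0],[0,0,0],[0,0,0],[0,0,0],[0,0,0]]' --angular '[[0,0,0.08],[0,0,0.16],[0,0,0.24],[0,0,0.32],[0,0,0.4]]'

```text
time_s: 28.5
position: [0.6429, 0.0418, 0.0293]
ee_rot: [[0.981, 0.196, 0.0], [0.196, -0.981, 0.001], [0.0, -0.001, -1.0]]
ft_force: [-1.1, 4.3, 5.2]
grip_width: 0.0087
grasp_force: 35.0
```

Emit:
servo_tool --offset '[[0,0,0],[0,0,0],[0,0,0],[0,0,0],[0,0,0]]' --angular '[[0,0,0.05],[0,0,0.1],[0,0,0.1],[0,0,0.1],[0,0,0.1]]'

```text
time_s: 29.0
position: [0.6429, 0.0419, 0.0292]
ee_rot: [[0.999, 0.045, 0.0], [0.045, -0.999, 0.001], [0.0, -0.001, -1.0]]
ft_force: [-1.5, 4.3, 4.2]
grip_width: 0.0087
grasp_force: 34.9
```

Emit:
servo_tool --offset '[[0,0,0],[0,0,0],[0,0,0],[0,0,0],[0,0,0]]' --angular '[[0,0,0],[0,0,0],[0,0,0],[0,0,0],[0,0,0]]' --gripper 0

```text
time_s: 29.5
position: [0.6428, 0.041, 0.0286]
ee_rot: [[0.999, 0.045, -0.001], [0.045, -0.999, -0.001], [-0.001, 0.0, -1.0]]
ft_force: [0.7, 0.5, 0.3]
grip_width: 0.0448
grasp_force: 0.0
```

Emit:
servo_tool --offset '[[0,0,-0.1],[0,0,-0.2],[0,0,-0.3],[0,0,-0.3],[0,0,-0.3]]' --angular '[[0,0,0],[0,0,0],[0,0,0],[0,0,0],[0,0,0]]'

```text
time_s: 30.0
position: [0.6429, 0.0413, 0.0738]
ee_rot: [[0.999, 0.045, 0.0], [0.045, -0.999, -0.0], [0.0, 0.0, -1.0]]
ft_force: [-0.2, -0.4, -0.1]
grip_width: 0.0472
grasp_force: 0.0
```

Emit:
servo_tool --offset '[[0,0,0],[0,0,0],[0,0,0],[0,0,0],[0,0,0]]' --angular '[[0,0,-0.09],[0,0,-0.18],[0,0,-0.27],[0,0,-0.36],[0,0,-0.45]]'

```text
time_s: 30.5
position: [0.642, 0.0413, 0.0725]
ee_rot: [[0.727, 0.687, -0.002], [0.687, -0.727, -0.0], [-0.002, -0.002, -1.0]]
ft_force: [-0.8, -0.2, -0.4]
grip_width: 0.0473
grasp_force: 0.0
```

Emit:
servo_tool --offset '[[0,0,0],[0,0,0],[0,0,0],[0,0,0],[0,0,0]]' --angular '[[0,0,-0.09],[0,0,-0.18],[0,0,-0.27],[0,0,-0.36],[0,0,-0.45]]'

```text
time_s: 31.0
position: [0.642, 0.0414, 0.0725]
ee_rot: [[0.106, 0.994, -0.002], [0.994, -0.106, -0.0], [-0.0, -0.002, -1.0]]
ft_force: [-0.4, 0.0, 0.5]
grip_width: 0.0473
grasp_force: 0.0
```

Emit:
servo_tool --offset '[[0,0,0],[0,0,0],[0,0,0],[0,0,0],[0,0,0]]' --angular '[[0,0,-0.09],[0,0,-0.18],[0,0,-0.27],[0,0,-0.36],[0,0,-0.45]]'

```text
time_s: 31.5
position: [0.642, 0.0414, 0.0725]
ee_rot: [[-0.565, 0.825, -0.002], [0.825, 0.565, -0.0], [0.001, -0.002, -1.0]]
ft_force: [-0.8, -0.9, -0.1]
grip_width: 0.047
grasp_force: 0.0
```

Emit:
servo_tool --offset '[[0,0,0],[0,0,0],[0,0,0],[0,0,0],[0,0,0]]' --angular '[[0,0,-0.09],[0,0,-0.18],[0,0,-0.27],[0,0,-0.36],[0,0,-0.45]]'

```text
time_s: 32.0
position: [0.642, 0.0414, 0.0724]
ee_rot: [[-0.965, 0.261, -0.002], [0.261, 0.965, -0.0], [0.002, -0.001, -1.0]]
ft_force: [0.1, -0.5, -0.2]
grip_width: 0.0467
grasp_force: 0.0
```

Emit:
servo_tool --offset '[[0,0,0],[0,0,0],[0,0,0],[0,0,0],[0,0,0]]' --angular '[[0,0,-0.09],[0,0,-0.18],[0,0,-0.2],[0,0,-0.2],[0,0,-0.2]]'

```text
time_s: 32.5
position: [0.6424, 0.0414, 0.073]
ee_rot: [[-0.999, -0.044, -0.002], [-0.044, 0.999, -0.0], [0.002, 0.0, -1.0]]
ft_force: [-0.4, -0.6, -0.1]
grip_width: 0.0468
grasp_force: 0.0
```

```bash
python3 -c "
from h import *
plan([(.643,.0405,.0285,3.185)])"
```

```text
at [0.6424 0.0414 0.073 ] -3.0978 tilt [-1.6e-03 -1.0e-04 -1.0e+00] t 32.5 F [-0.4 -0.6 -0.1]
   [-0.0, -0.001, 0.033] -0.45  ->  [0.6424 0.0412 0.068 ]
   [0.0, -0.001, 0.033] -0.45  ->  [0.6425 0.0411 0.0631]
   [0.001, -0.001, 0.033] -0.45  ->  [0.6426 0.0409 0.0581]
   [0.001, -0.0, 0.034] -0.45  ->  [0.6427 0.0408 0.053 ]
   [0.001, 0.0, 0.033] -0.45  ->  [0.6428 0.0408 0.0481]
   [0.0, 0.001, 0.034] -0.45  ->  [0.6429 0.0406 0.043 ]
   [-0.0, 0.0, 0.033] -0.45  ->  [0.6429 0.0406 0.038 ]
   [-0.001, 0.0, 0.034] -0.45  ->  [0.6429 0.0405 0.0329]
   [-0.0, 0.0, 0.03] -0.4  ->  [0.6429 0.0405 0.0284]
```

Emit:
servo_tool --offset '[[0,0.005,0.1],[0,0.005,0.2],[0,0.005,0.25],[0,0.005,0.28],[0,0.005,0.295]]' --angular '[[0,0,0],[0,0,0],[0,0,0],[0,0,0],[0,0,0]]'

```text
time_s: 33.0
position: [0.6428, 0.0421, 0.0293]
ee_rot: [[-0.999, -0.044, -0.0], [-0.044, 0.999, -0.0], [0.0, -0.0, -1.0]]
ft_force: [-0.1, 0.4, 0.2]
grip_width: 0.0474
grasp_force: 0.0
```

Emit:
servo_tool --offset '[[0,0,0],[0,0,0],[0,0,0],[0,0,0],[0,0,0]]' --angular '[[0,0,0],[0,0,0],[0,0,0],[0,0,0],[0,0,0]]' --gripper 1 --force 45

```text
time_s: 33.5
position: [0.6431, 0.0421, 0.03]
ee_rot: [[-0.999, -0.045, 0.0], [-0.045, 0.999, -0.0], [-0.0, -0.0, -1.0]]
ft_force: [0.4, 0.2, 0.6]
grip_width: 0.0104
grasp_force: 0.0
```

Emit:
servo_tool --offset '[[0,0,0],[0,0,0],[0,0,0],[0,0,0],[0,0,0]]' --angular '[[0,0,0],[0,0,0],[0,0,0],[0,0,0],[0,0,0]]'

```text
time_s: 34.0
position: [0.6431, 0.042, 0.03]
ee_rot: [[-0.999, -0.045, 0.0], [-0.045, 0.999, -0.0], [-0.0, -0.0, -1.0]]
ft_force: [-0.9, -0.8, 3.3]
grip_width: 0.0085
grasp_force: 45.0
```

Emit:
servo_tool --offset '[[0,0,0],[0,0,0],[0,0,0],[0,0,0],[0,0,0]]' --angular '[[0,0,0.08],[0,0,0.16],[0,0,0.24],[0,0,0.32],[0,0,0.4]]'

```text
time_s: 34.5
position: [0.6431, 0.042, 0.0299]
ee_rot: [[-0.832, 0.555, 0.0], [0.555, 0.832, -0.0], [-0.001, -0.0, -1.0]]
ft_force: [-1.2, -0.7, 2.9]
grip_width: 0.0089
grasp_force: 45.0
```

Emit:
servo_tool --offset '[[0,0,0],[0,0,0],[0,0,0],[0,0,0],[0,0,0]]' --angular '[[0,0,0.08],[0,0,0.16],[0,0,0.24],[0,0,0.32],[0,0,0.36]]'

```text
time_s: 35.0
position: [0.6431, 0.042, 0.03]
ee_rot: [[-0.406, 0.914, 0.0], [0.914, 0.406, -0.0], [-0.001, 0.0, -1.0]]
ft_force: [-0.3, -0.7, 2.3]
grip_width: 0.0084
grasp_force: 45.0
```

```bash
python3 -c "
from h import *
s=robot.get_state();print(s['grip_width'],s['grasp_force'],s['torque']);plan([])"
```

```text
0.00844861365211254 45.00857412815094 [-0.12318874 -0.08249186  0.04119269]
at [0.6431 0.042  0.03  ] 1.9892 tilt [ 4.e-04 -4.e-04 -1.e+00] t 35.0 F [-0.3 -0.7  2.3]
```

Emit:
servo_tool --offset '[[0,0,0],[0,0,0],[0,0,0],[0,0,0],[0,0,0]]' --angular '[[0,0,0.03],[0,0,0.06],[0,0,0.09],[0,0,0.12],[0,0,0.12]]'

```text
time_s: 35.5
position: [0.6432, 0.042, 0.0299]
ee_rot: [[-0.231, 0.973, 0.0], [0.973, 0.231, -0.0], [-0.0, 0.0, -1.0]]
ft_force: [0.9, -0.6, 4.1]
grip_width: 0.0083
grasp_force: 45.0
```

```bash
python3 -c "
from h import *
s=robot.get_state();print(s['grip_width'],s['effort'][5],s['torque']);plan([])"
```

```text
0.008268757419988738 0.1640641875565052 [-0.17742307 -0.0211996  -0.05713235]
at [0.6432 0.042  0.0299] 1.8042 tilt [ 5.e-04 -3.e-04 -1.e+00] t 35.5 F [ 0.9 -0.6  4.1]
```

Emit:
servo_tool --offset '[[0,0,0],[0,0,0],[0,0,0],[0,0,0],[0,0,0]]' --angular '[[0,0,0.03],[0,0,0.06],[0,0,0.08],[0,0,0.08],[0,0,0.08]]'

```text
time_s: 36.0
position: [0.6432, 0.042, 0.0299]
ee_rot: [[-0.11, 0.994, 0.001], [0.994, 0.11, -0.001], [-0.001, 0.0, -1.0]]
ft_force: [-0.7, -1.3, 3.6]
grip_width: 0.0086
grasp_force: 45.6
```

```bash
python3 -c "
from h import *
s=robot.get_state();print(s['grip_width'],s['effort'][5],s['torque']);plan([])"
```

```text
0.008638650523543678 0.585454199463129 [-0.18353656 -0.08323582  0.5599192 ]
at [0.6432 0.042  0.0299] 1.6806 tilt [ 5.e-04 -6.e-04 -1.e+00] t 36.0 F [-0.7 -1.3  3.6]
```

Emit:
servo_tool --offset '[[0,0,0],[0,0,0],[0,0,0],[0,0,0],[0,0,0]]' --angular '[[0,0,-0.05],[0,0,-0.06],[0,0,-0.06],[0,0,-0.06],[0,0,-0.06]]' --gripper 0

```text
time_s: 36.5
position: [0.6428, 0.0422, 0.0295]
ee_rot: [[-0.2, 0.98, -0.0], [0.98, 0.2, 0.0], [0.0, -0.0, -1.0]]
ft_force: [-0.5, -1.2, -1.2]
grip_width: 0.0446
grasp_force: 0.0
```

Emit:
servo_tool --offset '[[0,0,0],[0,0,-0.1],[0,0,-0.25],[0,0,-0.4],[0,0,-0.5]]' --angular '[[0,0,0],[0,0,0],[0,0,0],[0,0,0],[0,0,0]]'

```text
time_s: 37.0
position: [0.6437, 0.0421, 0.1064]
ee_rot: [[-0.2, 0.98, 0.002], [0.98, 0.2, -0.0], [-0.0, 0.002, -1.0]]
ft_force: [0.4, 0.0, -0.4]
grip_width: 0.047
grasp_force: 0.0
```

```bash
cat > rest.py <<'E'
from h import *
from scipy.optimize import minimize
from scipy.spatial import ConvexHull
def hull(c,pts,W,f):
    p=(proj(c,pts)+.5-[W[0],W[1]])*f;m=np.zeros((W[3]*f,W[2]*f),np.uint8)
    cv2.fillConvexPoly(m,cv2.convexHull(np.round(p*16).astype(np.int32)),1,shift=4);return m
def box(x,y,w,s,z0,z1):
    c=np.array([[1,1],[1,-1],[-1,-1],[-1,1]])*s/2;R=np.array([[np.cos(w),np.sin(w)],[-np.sin(w),np.cos(w)]])
    c=c@R+[x,y];return np.array([[*q,z] for z in(z0,z1) for q in c])
Ws={"top":(370,192,52,52),"side":(340,155,60,62)};f=8
im={}
for c,W in Ws.items():
    a=C[c]["img"][W[1]:W[1]+W[3],W[0]:W[0]+W[2]].max(2).astype(np.uint8)
    im[c]=np.clip((130-cv2.resize(a,None,fx=f,fy=f,interpolation=cv2.INTER_LINEAR).astype(float))/80,0,1)
def cost(q,cams=("top","side"),b=(0,0.85)):
    t=0
    for c in cams:
        W=Ws[c];m=hull(c,box(q[0],q[1],q[2],.056,0,.036),W,f)
        if c=="side":m=np.roll(m,round(.85*f),0)
        ig=hull(c,box(q[0],q[1],q[2]+.4,.034,.036,.094),W,f)
        ig=cv2.dilate(ig,np.ones((17,17)))
        t+=(np.abs(im[c]-m)*(1-ig)).sum()/f/f
    return t
if __name__=="__main__":
    for cams in(("top",),("side",),("top","side")):
        best=min((minimize(cost,[.54,-.166,w],args=(cams,),method="Nelder-Mead",options=dict(initial_simplex=[[.54,-.166,w],[.546,-.166,w],[.54,-.160,w],[.54,-.166,w+.15]])) for w in(-.3,-.5,.2)),key=lambda r:r.fun)
        print(cams,best.x.round(4),best.fun.round(1))
E
python3 rest.py; python3 -c "
from h import *
print(plugs('top'));print(robot.get_state()['joints']);plan([])"
```

```text
('top',) [ 0.5439 -0.1662 -0.2956] 90.6
('side',) [ 0.546  -0.1711 -0.2946] 105.2
('top', 'side') [ 0.544  -0.1666 -0.2937] 213.1
[([117.6, 166.3], 24), ([336.0, 198.0], 45), ([8.3, 229.0], 21), ([117.7, 242.9], 93), ([98.1, 243.2], 14), ([429.6, 262.4], 234), ([321.0, 271.0], 45)]
[-4.23813073e-02  4.22233564e-01  1.46075846e+00 -1.40388144e-05
  1.25234324e+00 -2.43793267e-01]
at [0.6452 0.0421 0.1087] 1.7722 tilt [ 6.3e-03 -3.0e-04 -1.0e+00] t 37.05 F [ 1.1 -0.5  0.6]
```

```bash
python3 - <<'E'
from rest import *
q=(.544,-.1666,-.294);o=[]
for c,W in Ws.items():
    F=7
    a=crop(C[c]["img"][:,:,::-1],W[0],W[1],W[2],W[3],F)
    th=np.linspace(0,2*np.pi,40)
    cyl=lambda r,z:np.c_[q[0]+r*np.cos(th),q[1]+r*np.sin(th),0*th+z]
    b=box(*q,.056,0,.036);h=box(*q,.02,.042,.082)
    for P,col in((b[4:],(0,255,255)),(b[:4],(0,160,160)),(h[4:],(255,255,0)),(cyl(.012,.086),(0,0,255)),(cyl(.016,.042),(0,255,0))):
        u=(proj(c,P)+.5-[W[0],W[1]])*F
        cv2.polylines(a,[np.round(u).astype(np.int32)],True,col,1)
    o.append(a)
H=max(a.shape[0] for a in o);o=[cv2.copyMakeBorder(a,0,H-a.shape[0],0,4,0) for a in o]
cv2.imwrite("pics/r.png",np.hstack(o))
E
```

```text
(no output)
```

View pics/r.png

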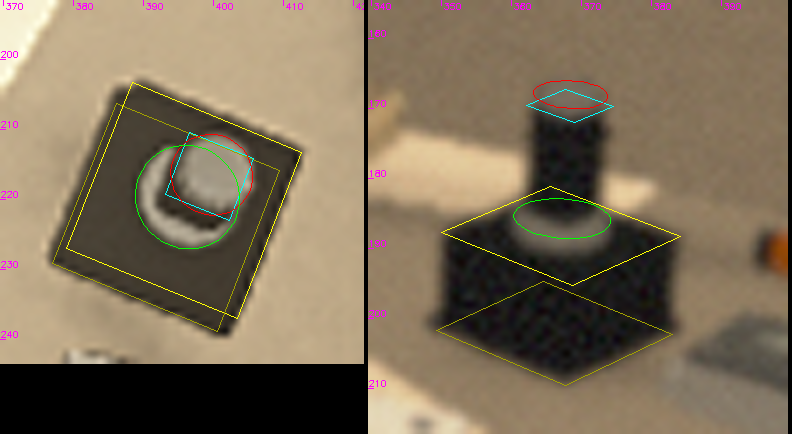

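```bash
python3 -c "
from h import *
plan([(.5432,-.1659,.1,1.277)],start=(.6435,.0421,.1045,1.7722))"
```

```text
at [0.6435 0.0421 0.1045] 1.7722 tilt [ 6.3e-03 -3.0e-04 -1.0e+00] t 37.05 F [ 1.1 -0.5  0.6]
   [-0.99, -0.754, 0.024] 0.255  ->  [ 0.5624 -0.126   0.1009]
   [-0.286, -0.073, 0.006] 0.06  ->  [ 0.5432 -0.1659  0.1   ]
```

Emit:
servo_tool --offset '[[-0.2,-0.15,0],[-0.45,-0.34,0.01],[-0.7,-0.53,0.02],[-0.9,-0.69,0.02],[-0.99,-0.754,0.024]]' --angular '[[0,0,0.05],[0,0,0.11],[0,0,0.18],[0,0,0.23],[0,0,0.255]]' --gripper 0

```text
time_s: 37.55
position: [0.56, -0.1285, 0.1007]
ee_rot: [[0.202, 0.979, -0.001], [0.979, -0.202, -0.001], [-0.001, -0.001, -1.0]]
ft_force: [-0.1, 0.6, 0.0]
grip_width: 0.0467
grasp_force: 0.0
```

Emit:
servo_tool --offset '[[-0.15,-0.04,0],[-0.286,-0.073,0],[-0.286,-0.073,0],[-0.286,-0.073,0],[-0.286,-0.073,0]]' --angular '[[0,0,0.03],[0,0,0.06],[0,0,0.06],[0,0,0.06],[0,0,0.06]]'

```text
time_s: 38.05
position: [0.5432, -0.1648, 0.1009]
ee_rot: [[0.288, 0.958, 0.0], [0.958, -0.288, 0.001], [0.001, 0.0, -1.0]]
ft_force: [0.1, -0.5, 0.5]
grip_width: 0.0473
grasp_force: 0.0
```

```bash
python3 -c "
from h import *
plan([(.5432,-.1659,.027,1.277)])
import cv2
s=robot.snapshot('side')['img'][:,:,::-1];cv2.imwrite('pics/x.png',s)"
```

```text
at [ 0.5432 -0.1648  0.1009] 1.2789 tilt [ 3.e-04  7.e-04 -1.e+00] t 38.05 F [ 0.1 -0.5  0.5]
   [-0.007, 0.002, 0.493] 0.001  ->  [ 0.5432 -0.1659  0.027 ]
```

Emit:
servo_tool --offset '[[-0.007,0,0.12],[-0.007,0,0.25],[-0.007,0,0.36],[-0.007,0,0.45],[-0.007,0,0.493]]' --angular '[[0,0,0],[0,0,0],[0,0,0],[0,0,0],[0,0,0]]'

```text
time_s: 38.6
position: [0.542, -0.1656, 0.0258]
ee_rot: [[0.287, 0.958, -0.002], [0.958, -0.287, 0.001], [0.001, -0.002, -1.0]]
ft_force: [-0.6, 0.9, 0.9]
grip_width: 0.0469
grasp_force: 0.0
```

Emit:
servo_tool --offset '[[0,0,0.01],[0,0,0.02],[0,0,0.02],[0,0,0.02],[0,0,0.02]]' --angular '[[0,0,0],[0,0,0],[0,0,0],[0,0,0],[0,0,0]]'

```text
time_s: 39.1
position: [0.5427, -0.1671, 0.0247]
ee_rot: [[0.289, 0.957, 0.001], [0.957, -0.289, -0.001], [-0.0, 0.001, -1.0]]
ft_force: [0.7, 0.3, 0.5]
grip_width: 0.0469
grasp_force: 0.0
```

Emit:
servo_tool --offset '[[0,0,0],[0,0,0],[0,0,0],[0,0,0],[0,0,0]]' --angular '[[0,0,0],[0,0,0],[0,0,0],[0,0,0],[0,0,0]]' --gripper 1 --force 5

```text
time_s: 39.6
position: [0.5426, -0.167, 0.0242]
ee_rot: [[0.289, 0.957, 0.0], [0.957, -0.289, -0.0], [-0.0, 0.001, -1.0]]
ft_force: [0.7, -0.3, 0.3]
grip_width: 0.0217
grasp_force: 5.0
```

Emit:
servo_tool --offset '[[0,0,0],[0,0,0],[0,0,0],[0,0,0],[0,0,0]]' --angular '[[0,0,0],[0,0,0],[0,0,0],[0,0,0],[0,0,0]]'

```text
time_s: 40.1
position: [0.5425, -0.1669, 0.0242]
ee_rot: [[0.289, 0.957, 0.0], [0.957, -0.289, -0.0], [-0.0, 0.0, -1.0]]
ft_force: [1.2, -0.5, 0.9]
grip_width: 0.0222
grasp_force: 5.0
```

Emit:
servo_tool --offset '[[0,0,0],[0,0,0],[0,0,0],[0,0,0],[0,0,0]]' --angular '[[0,0,0],[0,0,0],[0,0,0],[0,0,0],[0,0,0]]' --force 30

```text
time_s: 40.6
position: [0.5422, -0.1668, 0.024]
ee_rot: [[0.289, 0.957, -0.0], [0.957, -0.289, 0.0], [-0.0, -0.0, -1.0]]
ft_force: [1.0, -0.0, -0.8]
grip_width: 0.0206
grasp_force: 30.0
```

```bash
python3 -c "
from h import *
s=robot.get_state();print(s['grip_width'],s['torque'],s['ft_force']);plan([])
im=robot.snapshot('side')['img'][:,:,::-1]
cv2.imwrite('pics/st.png',crop(im,335,140,70,80,7))"
```

```text
0.020619728453323095 [-0.03475018 -0.05871435 -0.0205377 ] [ 1.03687757 -0.04542467 -0.76532188]
at [ 0.5422 -0.1668  0.024 ] 1.2777 tilt [-3.e-04  0.e+00 -1.e+00] t 40.6 F [ 1.  -0.  -0.8]
```

View pics/st.png

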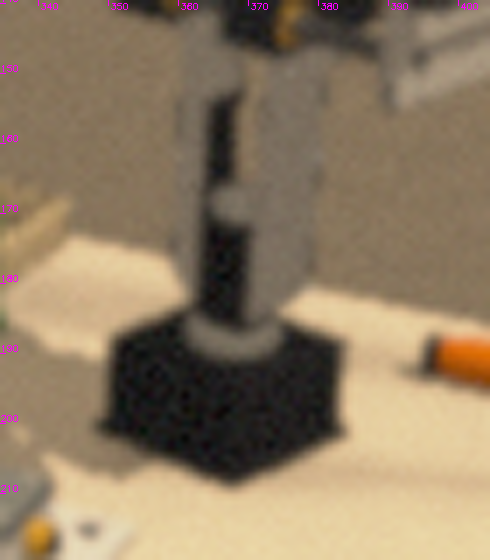

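Emit:
servo_tool --offset '[[0,0,0],[0,0,0],[0,0,-0.03],[0,0,-0.08],[0,0,-0.15]]' --angular '[[0,0,0],[0,0,0],[0,0,0],[0,0,0],[0,0,0]]' --force 45

```text
time_s: 41.15
position: [0.5422, -0.1668, 0.0472]
ee_rot: [[0.289, 0.957, -0.001], [0.957, -0.289, 0.0], [0.0, -0.001, -1.0]]
ft_force: [-0.1, -0.7, -0.9]
grip_width: 0.0198
grasp_force: 45.0
```

Emit:
servo_tool --offset '[[0,0,-0.08],[0,0,-0.16],[0,0,-0.25],[0,0,-0.33],[0,0,-0.33]]' --angular '[[0,0,0],[0,0,0],[0,0,0],[0,0,0],[0,0,0]]'

```text
time_s: 41.65
position: [0.544, -0.1676, 0.0987]
ee_rot: [[0.289, 0.957, 0.004], [0.957, -0.289, -0.002], [-0.001, 0.005, -1.0]]
ft_force: [-0.4, 0.7, -1.7]
grip_width: 0.0198
grasp_force: 45.0
```

```bash
python3 -c "
from h import *
P=plugs('top');print([q for q in P if 250<q[0][0]<360 and 180<q[0][1]<240]);
P=plugs('side');print([q for q in P if 280<q[0][0]<340])
for u in[q[0] for q in plugs('top') if 250<q[0][0]<360 and 180<q[0][1]<240]: print(back('top',u,.035))
s=robot.get_state();print(s['grip_width'],s['ft_force'])
plan([(.5782,-.0333,.09,1.277)])"
```

```text
[([270.2, 194.3], 38), ([336.0, 197.9], 36)]
[([297.3, 238.4], 30)]
[0.57137217 0.10935356 0.035     ]
[ 0.57880751 -0.03386545  0.035     ]
0.019357563051998886 [-0.04150032 -0.11369552 -0.1633808 ]
at [ 0.542  -0.1668  0.096 ] 1.2776 tilt [-5.e-04  1.e-04 -1.e+00] t 41.8 F [-0.  -0.1 -0.2]
   [0.921, -0.026, 0.04] 0.0  ->  [ 0.5782 -0.0334  0.09  ]
```

Emit:
servo_tool --offset '[[0.15,0,0],[0.35,-0.01,0.01],[0.57,-0.02,0.02],[0.78,-0.02,0.03],[0.921,-0.026,0.04]]' --angular '[[0,0,0],[0,0,0],[0,0,0],[0,0,0],[0,0,0]]'

```text
time_s: 42.3
position: [0.5783, -0.0315, 0.0891]
ee_rot: [[0.288, 0.958, -0.002], [0.958, -0.288, 0.001], [0.0, -0.002, -1.0]]
ft_force: [-0.1, -0.3, -0.7]
grip_width: 0.0198
grasp_force: 45.0
```

Emit:
servo_tool --offset '[[0,0,0],[0,0,0],[0,0,0],[0,0,0],[0,0,0]]' --angular '[[0,0,0],[0,0,0],[0,0,0],[0,0,0],[0,0,0]]'

```text
time_s: 42.8
position: [0.5784, -0.0345, 0.0902]
ee_rot: [[0.29, 0.957, -0.0], [0.957, -0.29, -0.0], [-0.0, 0.0, -1.0]]
ft_force: [0.2, -0.2, -1.3]
grip_width: 0.0201
grasp_force: 45.0
```

```bash
python3 -c "
from h import *
s=robot.get_state();print(s['grip_width'],s['ft_force'])
print([q for q in plugs('side') if 280<q[0][0]<340])
im=robot.snapshot('side')['img'];np.save('sideheld.npy',im)
print(proj('side',[[.579,-.034,.072],[.579,-.034,.035]]))
# flange/shank: brightness profile down the predicted axis column band
a=im[160:212,315:342].mean(2).astype(int);print(a[::2].tolist())
plan([(.5782,-.0333,.058,1.277)])"
```

```text
0.020122305758273087 [ 0.17949121 -0.22107266 -1.32380453]
[([297.5, 238.1], 16)]
[[328.19260674 191.52010044]
 [327.70100046 207.23829774]]
[[141, 139, 142, 126, 98, 103, 106, 101, 79, 47, 25, 39, 51, 57, 58, 73, 89, 107, 112, 114, 113, 110, 109, 109, 110, 110, 113], [139, 136, 137, 125, 107, 101, 107, 102, 76, 47, 22, 23, 23, 28, 23, 55, 84, 107, 109, 110, 110, 111, 107, 108, 108, 114, 113], [139, 139, 138, 129, 110, 107, 110, 100, 76, 40, 21, 24, 26, 28, 31, 60, 92, 105, 109, 108, 108, 110, 108, 109, 110, 107, 115], [143, 136, 145, 148, 128, 114, 107, 101, 72, 42, 20, 28, 25, 10, 34, 64, 100, 109, 111, 106, 107, 107, 109, 111, 111, 109, 111], [154, 143, 145, 142, 135, 118, 113, 100, 70, 43, 19, 30, 19, 28, 35, 65, 95, 108, 109, 110, 110, 115, 107, 111, 109, 109, 114], [143, 140, 136, 136, 132, 130, 121, 101, 72, 36, 26, 29, 29, 22, 32, 65, 97, 110, 111, 112, 111, 110, 106, 106, 117, 130, 145], [134, 133, 119, 114, 133, 151, 154, 137, 99, 49, 24, 29, 28, 19, 37, 68, 100, 106, 109, 106, 106, 103, 111, 125, 141, 143, 145], [154, 155, 134, 98, 88, 126, 151, 146, 111, 68, 36, 35, 18, 3
[... 1861 characters left out ...]
5, 196, 199, 199, 201, 201, 199, 196, 202, 203, 202, 200, 200], [83, 85, 90, 91, 95, 97, 104, 119, 129, 140, 147, 162, 173, 177, 186, 189, 192, 196, 198, 197, 201, 200, 200, 200, 199, 200, 199], [81, 84, 83, 83, 86, 82, 83, 86, 77, 83, 87, 89, 97, 96, 103, 113, 122, 136, 139, 154, 164, 175, 184, 187, 191, 193, 196], [81, 78, 83, 81, 84, 85, 81, 77, 77, 75, 77, 86, 89, 85, 84, 84, 83, 77, 82, 87, 84, 94, 95, 107, 122, 129, 140], [78, 79, 83, 82, 84, 84, 87, 82, 78, 76, 75, 76, 79, 81, 81, 71, 72, 72, 83, 83, 87, 86, 96, 102, 104, 101, 109]]
at [ 0.5785 -0.0342  0.0902] 1.2767 tilt [ 1.e-04 -2.e-04 -1.e+00] t 42.9 F [ 0.1  0.5 -0.3]
   [0.005, -0.003, 0.215] -0.0  ->  [ 0.5783 -0.0334  0.058 ]
```

Emit:
servo_tool --offset '[[0.004,-0.003,0.02],[0.004,-0.003,0.04],[0.004,-0.003,0.06],[0.004,-0.003,0.07],[0.004,-0.003,0.07]]' --angular '[[0,0,0],[0,0,0],[0,0,0],[0,0,0],[0,0,0]]'

```text
time_s: 43.4
position: [0.578, -0.0327, 0.0792]
ee_rot: [[0.289, 0.957, -0.001], [0.957, -0.289, 0.0], [-0.0, -0.001, -1.0]]
ft_force: [0.9, -0.2, -1.2]
grip_width: 0.0203
grasp_force: 45.0
```

```bash
python3 -c "
from h import *
im=robot.snapshot('side')['img'];np.save('sideheld2.npy',im)
for r in range(180,212): print(r,im[r,318:340].mean(1).astype(int).tolist(), '' )
s=robot.get_state();print(s['position'],s['ft_force'])
print(im[205:212,322:334,0].tolist())"
```

```text
180 [123, 126, 131, 129, 119, 97, 66, 45, 35, 30, 24, 43, 71, 84, 75, 66, 74, 95, 126, 157, 170, 175] 
181 [119, 119, 119, 112, 109, 104, 91, 76, 55, 46, 37, 41, 51, 68, 73, 78, 85, 104, 127, 160, 174, 171] 
182 [113, 112, 111, 109, 109, 110, 104, 100, 90, 83, 75, 60, 71, 82, 97, 98, 104, 113, 127, 160, 170, 171] 
183 [110, 110, 112, 102, 100, 104, 108, 108, 109, 102, 105, 98, 100, 107, 109, 109, 109, 113, 131, 158, 174, 170] 
184 [112, 116, 108, 103, 96, 100, 100, 106, 107, 111, 110, 112, 113, 113, 111, 108, 103, 111, 138, 163, 174, 172] 
185 [140, 131, 123, 110, 97, 85, 90, 96, 102, 105, 111, 109, 110, 108, 107, 101, 104, 127, 160, 179, 181, 178] 
186 [181, 170, 155, 145, 123, 95, 80, 84, 94, 100, 105, 107, 101, 101, 96, 89, 107, 141, 178, 189, 186, 187] 
187 [197, 190, 188, 185, 167, 139, 107, 89, 87, 96, 104, 104, 102, 98, 94, 107, 134, 166, 188, 191, 190, 194] 
188 [200, 200, 200, 200, 192, 183, 156, 131, 104, 96, 101, 104, 100, 112, 130, 151, 174, 191, 197, 196, 197, 196] 
189 [201, 200, 199, 201, 199, 197, 191, 170, 132, 105, 102, 102, 111, 132, 170, 189, 193, 198, 196, 198, 1
[... 2221 characters left out ...]
 81, 84, 87, 98, 114, 126] 
210 [85, 80, 84, 82, 78, 77, 79, 76, 74, 81, 80, 77, 74, 72, 76, 83, 92, 95, 105, 117, 120, 121] 
211 [79, 78, 78, 85, 81, 82, 75, 81, 74, 79, 81, 79, 79, 83, 87, 99, 114, 117, 122, 124, 122, 112] 
[ 0.57820002 -0.03277842  0.07945238] [ 0.06884982  0.72730665 -0.66932614]
[[99, 101, 112, 121, 138, 149, 160, 174, 181, 198, 219, 220], [93, 88, 96, 109, 120, 124, 130, 134, 139, 148, 156, 164], [87, 84, 99, 120, 131, 136, 135, 133, 128, 123, 106, 108], [86, 87, 91, 120, 137, 141, 140, 139, 133, 119, 97, 85], [88, 83, 87, 109, 119, 129, 136, 131, 124, 107, 87, 86], [86, 83, 89, 95, 99, 111, 112, 109, 103, 89, 84, 90], [88, 89, 80, 90, 84, 93, 96, 92, 90, 90, 95, 108]]
```

Emit:
servo_tool --offset '[[0,0,0.04],[0,0,0.08],[0,0,0.12],[0,0,0.14],[0,0,0.14]]' --angular '[[0,0,0],[0,0,0],[0,0,0],[0,0,0],[0,0,0]]'

```text
time_s: 43.95
position: [0.5777, -0.0328, 0.0578]
ee_rot: [[0.289, 0.957, -0.002], [0.957, -0.289, 0.0], [-0.0, -0.002, -1.0]]
ft_force: [-0.1, -0.4, -1.6]
grip_width: 0.02
grasp_force: 45.0
```

```bash
python3 -c "
from h import *
im=robot.snapshot('side')['img']
for r in range(198,212): print(r,im[r,320:338].mean(1).astype(int).tolist(),(im[r,320:338,0].astype(int)-im[r,320:338,2]).tolist())
plan([(.5782,-.0333,.056,1.277)])"
```

```text
198 [149, 149, 151, 150, 151, 145, 118, 100, 106, 101, 108, 145, 189, 198, 202, 204, 203, 200] [59, 61, 60, 60, 61, 54, 35, 27, 22, 25, 33, 55, 73, 73, 68, 67, 71, 72]
199 [182, 184, 185, 185, 183, 169, 132, 105, 101, 102, 109, 148, 189, 199, 202, 203, 202, 202] [73, 74, 71, 71, 73, 67, 46, 29, 27, 23, 28, 55, 70, 70, 67, 69, 69, 69]
200 [193, 193, 194, 197, 195, 182, 138, 105, 102, 104, 111, 154, 188, 199, 199, 201, 198, 200] [72, 72, 71, 68, 72, 72, 48, 27, 23, 27, 33, 56, 72, 70, 70, 69, 73, 69]
201 [192, 194, 196, 198, 199, 182, 137, 104, 102, 101, 116, 154, 188, 198, 202, 199, 201, 201] [72, 73, 69, 71, 69, 74, 47, 26, 25, 26, 33, 57, 71, 72, 69, 71, 70, 69]
202 [176, 183, 189, 193, 195, 181, 137, 104, 100, 102, 114, 153, 187, 201, 201, 202, 199, 200] [73, 74, 71, 72, 71, 72, 47, 29, 24, 25, 37, 57, 72, 71, 68, 70, 71, 70]
203 [138, 150, 166, 174, 180, 169, 129, 101, 103, 103, 117, 156, 189, 200, 201, 202, 202, 203] [50, 54, 61, 69, 70, 65, 45, 28, 24, 25, 36, 61, 71, 70, 70, 68, 67, 67]
204 [100, 107, 115, 129, 138, 134, 112, 100, 101, 100, 123, 166, 191, 200, 200, 198, 200, 20
[... 631 characters left out ...]
 [13, 19, 15, 20, 37, 74, 99, 96, 103, 97, 93, 63, 31, 20, 23, 26, 28, 30]
209 [82, 84, 82, 76, 71, 75, 78, 81, 84, 83, 79, 82, 92, 109, 124, 130, 128, 126] [15, 15, 11, 16, 30, 60, 83, 92, 88, 92, 80, 54, 25, 24, 25, 27, 24, 26]
210 [80, 79, 80, 78, 78, 73, 77, 81, 87, 91, 95, 100, 108, 121, 126, 127, 129, 128] [19, 18, 12, 13, 17, 34, 45, 59, 55, 52, 43, 29, 22, 26, 25, 26, 24, 28]
211 [81, 81, 81, 80, 81, 81, 81, 96, 102, 107, 110, 121, 121, 128, 128, 128, 125, 128] [15, 17, 13, 17, 14, 20, 18, 24, 27, 27, 25, 24, 26, 25, 28, 26, 28, 25]
at [ 0.5781 -0.0328  0.0583] 1.2777 tilt [-7.e-04  1.e-04 -1.e+00] t 44.0 F [ 0.1  0.3 -1. ]
   [-0.003, 0.002, 0.015] 0.0  ->  [ 0.5782 -0.0333  0.056 ]
```

Emit:
servo_tool --offset '[[0,0.003,0.007],[0,0.003,0.014],[0,0.003,0.021],[0,0.003,0.028],[0,0.003,0.035]]' --angular '[[0,0,0],[0,0,0],[0,0,0],[0,0,0],[0,0,0]]'

```text
time_s: 44.5
position: [0.5788, -0.033, 0.0534]
ee_rot: [[0.289, 0.957, 0.0], [0.957, -0.289, -0.0], [-0.0, 0.0, -1.0]]
ft_force: [-0.5, -0.1, -1.9]
grip_width: 0.0194
grasp_force: 45.0
```

Emit:
servo_tool --offset '[[0,0,0.005],[0,0,0.01],[0,0,0.015],[0,0,0.015],[0,0,0.015]]' --angular '[[0,0,0],[0,0,0],[0,0,0],[0,0,0],[0,0,0]]'

```text
time_s: 45.0
position: [0.5789, -0.033, 0.0524]
ee_rot: [[0.289, 0.957, 0.001], [0.957, -0.289, -0.0], [-0.0, 0.001, -1.0]]
ft_force: [-1.7, -0.3, 5.8]
grip_width: 0.0201
grasp_force: 45.0
```

Emit:
servo_tool --offset '[[0,0,0.005],[0,0,0.01],[0,0,0.015],[0,0,0.02],[0,0,0.02]]' --angular '[[0,0,0],[0,0,0],[0,0,0],[0,0,0],[0,0,0]]'

```text
time_s: 45.5
position: [0.5789, -0.033, 0.0497]
ee_rot: [[0.289, 0.957, 0.001], [0.957, -0.289, -0.0], [-0.0, 0.001, -1.0]]
ft_force: [-2.0, 0.7, 7.4]
grip_width: 0.0198
grasp_force: 45.0
```

Emit:
servo_tool --offset '[[0,0,0.003],[0,0,0.006],[0,0,0.009],[0,0,0.012],[0,0,0.012]]' --angular '[[0,0,0],[0,0,0],[0,0,0],[0,0,0],[0,0,0]]'

```text
time_s: 46.0
position: [0.5791, -0.033, 0.0496]
ee_rot: [[0.289, 0.957, 0.002], [0.957, -0.289, -0.001], [0.0, 0.002, -1.0]]
ft_force: [-3.7, 0.6, 16.6]
grip_width: 0.0199
grasp_force: 45.0
```

Emit:
servo_tool --offset '[[0,0,-0.02],[0,0,-0.06],[0,0,-0.12],[0,0,-0.2],[0,0,-0.25]]' --angular '[[0,0,0],[0,0,0],[0,0,0],[0,0,0],[0,0,0]]'

```text
time_s: 46.5
position: [0.5794, -0.0331, 0.0851]
ee_rot: [[0.289, 0.957, 0.001], [0.957, -0.289, -0.0], [0.0, 0.001, -1.0]]
ft_force: [0.1, -1.2, -1.3]
grip_width: 0.0197
grasp_force: 45.0
```

```bash
python3 -c "
from h import *
s=robot.get_state();print(s['grip_width'],s['ft_force'])
print([q for q in plugs('side') if 280<q[0][0]<340])
plan([(.5704,.1097,.085,1.277),(.5704,.1097,.058,1.277)],start=(.5784,-.033,.0855,1.277));print(s['position'])"
```

```text
0.01968339878880324 [ 0.09217384 -1.22156198 -1.29513277]
[([297.6, 238.2], 15)]
at [ 0.5784 -0.033   0.0855] 1.277 tilt [ 3.5e-03 -7.0e-04 -1.0e+00] t 46.55 F [-0.2  0.3  0.5]
   [0.895, -0.327, 0.003] 0.0  ->  [0.5703 0.1097 0.085 ]
   [0.0, 0.0, 0.18] 0.0  ->  [0.5703 0.1097 0.058 ]
[ 0.57944641 -0.03308499  0.08511402]
```

Emit:
servo_tool --offset '[[0.15,-0.05,0],[0.35,-0.13,0],[0.57,-0.21,0],[0.78,-0.28,0],[0.895,-0.327,0]]' --angular '[[0,0,0],[0,0,0],[0,0,0],[0,0,0],[0,0,0]]'

```text
time_s: 47.05
position: [0.5704, 0.1122, 0.084]
ee_rot: [[0.288, 0.958, 0.0], [0.958, -0.288, 0.001], [0.001, -0.0, -1.0]]
ft_force: [0.1, -0.9, -1.2]
grip_width: 0.0198
grasp_force: 45.0
```

Emit:
servo_tool --offset '[[0,0,0],[0,0,0],[0,0,0.06],[0,0,0.12],[0,0,0.16]]' --angular '[[0,0,0],[0,0,0],[0,0,0],[0,0,0],[0,0,0]]'

```text
time_s: 47.55
position: [0.5698, 0.1088, 0.0584]
ee_rot: [[0.29, 0.957, -0.002], [0.957, -0.29, -0.0], [-0.001, -0.002, -1.0]]
ft_force: [-0.6, -0.7, -0.9]
grip_width: 0.0199
grasp_force: 45.0
```

Emit:
servo_tool --offset '[[0,0,0],[0,0,0],[0,0,0],[0,0,0],[0,0,0]]' --angular '[[0,0,0],[0,0,0],[0,0,0],[0,0,0],[0,0,0]]'

```text
time_s: 48.05
position: [0.5708, 0.1098, 0.0602]
ee_rot: [[0.289, 0.957, 0.001], [0.957, -0.289, -0.0], [0.0, 0.001, -1.0]]
ft_force: [-0.5, -0.2, -1.0]
grip_width: 0.0199
grasp_force: 45.0
```

```bash
python3 -c "
from h import *
im=robot.snapshot('side')['img']
for r in range(224,243,2): print(r,im[r,288:308].mean(1).astype(int).tolist(),(im[r,288:308,0].astype(int)-im[r,288:308,2]).tolist())
s=robot.get_state();print(s['position'],s['ft_force']);plan([(.5704,.1097,.058,1.277)])"
```

```text
224 [82, 86, 84, 77, 80, 83, 89, 98, 103, 107, 107, 104, 106, 115, 117, 112, 110, 113, 116, 114] [19, 17, 18, 17, 17, 17, 22, 22, 23, 22, 23, 23, 23, 29, 29, 28, 27, 29, 28, 28]
226 [82, 80, 76, 78, 86, 102, 108, 101, 104, 103, 101, 101, 110, 128, 136, 139, 133, 134, 133, 127] [16, 14, 16, 12, 19, 23, 23, 22, 25, 26, 29, 25, 28, 31, 36, 33, 32, 35, 35, 31]
228 [72, 77, 83, 103, 120, 128, 121, 108, 104, 107, 101, 101, 108, 132, 141, 138, 141, 141, 140, 138] [12, 12, 16, 25, 31, 33, 33, 26, 24, 25, 25, 22, 29, 32, 35, 37, 32, 35, 34, 33]
230 [83, 101, 117, 123, 116, 114, 106, 103, 102, 103, 104, 100, 111, 130, 139, 142, 137, 140, 140, 139] [19, 24, 28, 29, 28, 27, 26, 22, 24, 25, 26, 23, 25, 32, 36, 34, 36, 33, 37, 35]
232 [92, 102, 105, 102, 97, 96, 95, 97, 103, 104, 103, 101, 110, 128, 138, 139, 141, 141, 143, 140] [18, 23, 23, 21, 22, 22, 24, 23, 24, 24, 23, 25, 28, 31, 38, 35, 34, 36, 38, 37]
234 [85, 83, 85, 86, 87, 85, 86, 93, 102, 102, 103, 102, 110, 122, 134, 137, 140, 138, 141, 141] [15, 17, 17, 15, 15, 16, 16, 19, 25, 25, 27, 26, 27, 30, 34, 35, 38, 36, 35, 37]
236 [85, 86, 8
[... 190 characters left out ...]
89, 92, 86, 86, 85, 88, 83, 77, 81, 85, 87, 102, 121] [15, 14, 20, 18, 15, 41, 82, 94, 98, 101, 101, 105, 90, 73, 36, 15, 15, 15, 18, 24]
240 [83, 86, 87, 79, 80, 74, 71, 81, 76, 81, 82, 81, 79, 74, 68, 84, 101, 118, 128, 129] [15, 15, 15, 17, 14, 23, 52, 72, 87, 87, 92, 82, 72, 50, 24, 16, 21, 22, 27, 26]
242 [82, 83, 87, 83, 82, 83, 82, 80, 79, 79, 79, 79, 80, 84, 85, 100, 121, 129, 128, 134] [16, 15, 16, 19, 15, 14, 18, 20, 18, 20, 23, 18, 20, 13, 15, 21, 27, 27, 27, 27]
[0.57073497 0.10979455 0.06011352] [ 0.8906825   0.11198185 -1.4390678 ]
at [0.5707 0.1098 0.0601] 1.2777 tilt [ 5.e-04 -1.e-04 -1.e+00] t 48.1 F [ 0.9  0.1 -1.4]
   [-0.001, -0.002, 0.014] 0.0  ->  [0.5704 0.1097 0.058 ]
```

Emit:
servo_tool --offset '[[0,0,0.01],[0,0,0.02],[0,0,0.03],[0,0,0.04],[0,0,0.047]]' --angular '[[0,0,0],[0,0,0],[0,0,0],[0,0,0],[0,0,0]]'

```text
time_s: 48.6
position: [0.5705, 0.1098, 0.0526]
ee_rot: [[0.289, 0.957, -0.0], [0.957, -0.289, -0.0], [-0.0, -0.0, -1.0]]
ft_force: [-1.4, -0.2, 6.2]
grip_width: 0.0198
grasp_force: 45.0
```

Emit:
servo_tool --offset '[[0,0,0.007],[0,0,0.014],[0,0,0.021],[0,0,0.028],[0,0,0.03]]' --angular '[[0,0,0],[0,0,0],[0,0,0],[0,0,0],[0,0,0]]'

```text
time_s: 49.1
position: [0.5706, 0.1098, 0.0497]
ee_rot: [[0.289, 0.957, 0.001], [0.957, -0.289, -0.0], [0.0, 0.001, -1.0]]
ft_force: [-2.0, -0.6, 8.1]
grip_width: 0.02
grasp_force: 45.0
```

Emit:
servo_tool --offset '[[0,0,0.004],[0,0,0.008],[0,0,0.012],[0,0,0.016],[0,0,0.018]]' --angular '[[0,0,0],[0,0,0],[0,0,0],[0,0,0],[0,0,0]]'

```text
time_s: 49.6
position: [0.5708, 0.1099, 0.0495]
ee_rot: [[0.289, 0.957, 0.002], [0.957, -0.289, 0.0], [0.001, 0.002, -1.0]]
ft_force: [-5.1, 0.6, 22.4]
grip_width: 0.0197
grasp_force: 45.0
```

Emit:
servo_tool --offset '[[0,0,-0.03],[0,0,-0.08],[0,0,-0.16],[0,0,-0.26],[0,0,-0.34]]' --angular '[[0,0,0],[0,0,0],[0,0,0],[0,0,0],[0,0,0]]'

```text
time_s: 50.1
position: [0.571, 0.1097, 0.0976]
ee_rot: [[0.289, 0.957, 0.001], [0.957, -0.289, -0.0], [0.0, 0.001, -1.0]]
ft_force: [0.2, 0.9, -0.7]
grip_width: 0.02
grasp_force: 45.0
```

Emit:
servo_tool --offset '[[0,0,0],[0,0,0],[0,0,0],[0,0,0],[0,0,0]]' --angular '[[0,0,0],[0,0,0],[0,0,0],[0,0,0],[0,0,0]]'

```text
time_s: 50.6
position: [0.5702, 0.1097, 0.096]
ee_rot: [[0.289, 0.957, -0.001], [0.957, -0.289, -0.0], [-0.001, -0.001, -1.0]]
ft_force: [-0.2, 0.5, -0.5]
grip_width: 0.0197
grasp_force: 45.0
```

```bash
python3 -c "
from h import *
plan([(.5422,-.1668,.096,1.277)])"
```

```text
at [0.5702 0.1097 0.096 ] 1.2776 tilt [-1.2e-03 -2.0e-04 -1.0e+00] t 50.6 F [-0.2  0.5 -0.5]
   [-0.99, 0.193, -0.0] 0.0  ->  [ 0.555  -0.0408  0.096 ]
   [-0.829, 0.161, -0.0] 0.0  ->  [ 0.5421 -0.1669  0.096 ]
```

Emit:
servo_tool --offset '[[-0.15,0.03,0],[-0.36,0.07,0],[-0.6,0.12,0],[-0.82,0.16,0],[-0.99,0.193,0]]' --angular '[[0,0,0],[0,0,0],[0,0,0],[0,0,0],[0,0,0]]'

```text
time_s: 51.1
position: [0.5549, -0.0426, 0.0964]
ee_rot: [[0.29, 0.957, -0.0], [0.957, -0.29, -0.001], [-0.001, -0.0, -1.0]]
ft_force: [0.4, -0.1, -0.4]
grip_width: 0.0197
grasp_force: 45.0
```

Emit:
servo_tool --offset '[[-0.22,0.04,0],[-0.45,0.09,0],[-0.65,0.13,0],[-0.78,0.15,0],[-0.829,0.161,0]]' --angular '[[0,0,0],[0,0,0],[0,0,0],[0,0,0],[0,0,0]]'

```text
time_s: 51.6
position: [0.5422, -0.1688, 0.0963]
ee_rot: [[0.291, 0.957, -0.0], [0.957, -0.291, -0.0], [-0.001, -0.0, -1.0]]
ft_force: [0.6, -0.1, -2.1]
grip_width: 0.0198
grasp_force: 45.0
```

Emit:
servo_tool --offset '[[0,0,0],[0,0,0],[0,0,0],[0,0,0],[0,0,0]]' --angular '[[0,0,0],[0,0,0],[0,0,0],[0,0,0],[0,0,0]]'

```text
time_s: 52.1
position: [0.5427, -0.166, 0.0967]
ee_rot: [[0.288, 0.958, 0.0], [0.958, -0.288, -0.0], [-0.0, 0.0, -1.0]]
ft_force: [0.2, 0.4, -1.4]
grip_width: 0.0199
grasp_force: 45.0
```

```bash
python3 -c "
from h import *
plan([(.5422,-.1667,.06,1.277)])"
```

```text
at [ 0.5427 -0.166   0.0967] 1.2789 tilt [ 1.e-04 -0.e+00 -1.e+00] t 52.1 F [ 0.2  0.4 -1.4]
   [-0.005, -0.002, 0.245] 0.001  ->  [ 0.5422 -0.1667  0.0599]
```

Emit:
servo_tool --offset '[[-0.005,-0.002,0.06],[-0.005,-0.002,0.13],[-0.005,-0.002,0.19],[-0.005,-0.002,0.22],[-0.005,-0.002,0.22]]' --angular '[[0,0,0],[0,0,0],[0,0,0],[0,0,0],[0,0,0]]'

```text
time_s: 52.6
position: [0.5412, -0.1671, 0.0623]
ee_rot: [[0.289, 0.957, -0.002], [0.957, -0.289, 0.001], [0.0, -0.002, -1.0]]
ft_force: [0.6, -0.2, -1.0]
grip_width: 0.0197
grasp_force: 45.0
```

Emit:
servo_tool --offset '[[0,0,0.03],[0,0,0.06],[0,0,0.09],[0,0,0.12],[0,0,0.12]]' --angular '[[0,0,0],[0,0,0],[0,0,0],[0,0,0],[0,0,0]]'

```text
time_s: 53.1
position: [0.5415, -0.1672, 0.0449]
ee_rot: [[0.289, 0.957, -0.001], [0.957, -0.289, 0.0], [0.0, -0.001, -1.0]]
ft_force: [0.1, 0.2, -1.1]
grip_width: 0.0203
grasp_force: 45.0
```

Emit:
servo_tool --offset '[[0,0,0.03],[0,0,0.06],[0,0,0.09],[0,0,0.12],[0,0,0.13]]' --angular '[[0,0,0],[0,0,0],[0,0,0],[0,0,0],[0,0,0]]'

```text
time_s: 53.6
position: [0.5416, -0.1673, 0.0254]
ee_rot: [[0.289, 0.957, -0.001], [0.957, -0.289, 0.0], [0.0, -0.001, -1.0]]
ft_force: [0.3, -0.2, -0.7]
grip_width: 0.02
grasp_force: 45.0
```

Emit:
servo_tool --offset '[[0,0,0.005],[0,0,0.01],[0,0,0.012],[0,0,0.012],[0,0,0.012]]' --angular '[[0,0,0],[0,0,0],[0,0,0],[0,0,0],[0,0,0]]'

```text
time_s: 54.1
position: [0.5422, -0.1675, 0.0245]
ee_rot: [[0.289, 0.957, 0.0], [0.957, -0.289, -0.0], [-0.0, 0.0, -1.0]]
ft_force: [0.4, 1.0, -1.4]
grip_width: 0.02
grasp_force: 45.0
```

Emit:
servo_tool --offset '[[0,0,0.003],[0,0,0.005],[0,0,0.005],[0,0,0.005],[0,0,0.005]]' --angular '[[0,0,0],[0,0,0],[0,0,0],[0,0,0],[0,0,0]]'

```text
time_s: 54.6
position: [0.5421, -0.1675, 0.0237]
ee_rot: [[0.289, 0.957, 0.0], [0.957, -0.289, -0.0], [-0.0, 0.0, -1.0]]
ft_force: [0.2, -0.1, 0.7]
grip_width: 0.0199
grasp_force: 45.0
```

Emit:
servo_tool --offset '[[0,0,0],[0,0,0],[0,0,0],[0,0,0],[0,0,0]]' --angular '[[0,0,0],[0,0,0],[0,0,0],[0,0,0],[0,0,0]]' --gripper 0

```text
time_s: 55.1
position: [0.5421, -0.1675, 0.0235]
ee_rot: [[0.289, 0.957, 0.0], [0.957, -0.289, -0.0], [-0.0, 0.0, -1.0]]
ft_force: [0.0, 1.3, 0.1]
grip_width: 0.0471
grasp_force: 0.0
```

Emit:
servo_tool --offset '[[0,0,0],[0,0,-0.1],[0,0,-0.25],[0,0,-0.45],[0,0,-0.65]]' --angular '[[0,0,0],[0,0,0],[0,0,0],[0,0,0],[0,0,0]]'

```text
time_s: 55.6
position: [0.5417, -0.1672, 0.1217]
ee_rot: [[0.289, 0.957, -0.001], [0.957, -0.289, 0.0], [0.0, -0.001, -1.0]]
ft_force: [0.8, 0.0, -0.0]
grip_width: 0.0469
grasp_force: 0.0
```

Emit:
servo_tool --offset '[[-0.15,-0.2,-0.1],[-0.3,-0.45,-0.2],[-0.5,-0.7,-0.2],[-0.6,-0.9,-0.2],[-0.6,-0.9,-0.2]]' --angular '[[0,0,0],[0,0,0],[0,0,0],[0,0,0],[0,0,0]]'

```text
time_s: 56.1
position: [0.3829, -0.2143, 0.1512]
ee_rot: [[0.292, 0.956, -0.002], [0.956, -0.292, 0.0], [-0.001, -0.002, -1.0]]
ft_force: [0.1, -0.2, -0.1]
grip_width: 0.0469
grasp_force: 0.0
```

```bash
python3 - <<'E'
from h import *
for c in("top","side"):
    n=robot.snapshot(c)["img"].astype(int);o=C[c]["img"].astype(int)
    d=np.abs(n-o).max(2)
    print(c,"diff rest/stamp",[int((d[a:b,l:r]>50).sum()) for a,b,l,r in([(200,230,383,412)] if c=="top" else [(160,195,355,382)])])
    print([q for q in plugs(c) if 250<q[0][0]<360 and 180<q[0][1]<245])
    print("stamp",[((np.array(q["centre"])*[640,400]).round(1).tolist(),round(q["confidence"],2)) for q in robot.search_frame(c,"stamp_grip")])
print(robot.get_state()["position"],robot.get_state()["ft_force"])
E
```

```text
top diff rest/stamp [55]
[]
stamp [([301.0, 164.2], 0.7), ([395.7, 218.7], 0.61), ([389.0, 177.9], 0.51)]
side diff rest/stamp [74]
[]
stamp [([373.1, 178.6], 0.6), ([331.1, 179.3], 0.59)]
[ 0.38798873 -0.21458792  0.15097345] [ 1.16714158 -0.44317975 -0.71267834]
```

```bash
python3 - <<'E'
from h import *
n={c:robot.snapshot(c)["img"] for c in("top","side")}
for u in((270,194),(336,198)):
    print("top",u,n["top"][u[1],u[0]-6:u[0]+7].tolist())
for u in((297,239),(328,209)):
    print("side",u,n["side"][u[1],u[0]-4:u[0]+5].tolist())
for c,(y0,y1,x0,x1) in {"top":(206,232,386,408),"side":(160,192,356,380)}.items():
    r=cv2.matchTemplate(n[c][y0-6:y1+6,x0-6:x1+6],np.ascontiguousarray(C[c]["img"][y0:y1,x0:x1]),cv2.TM_CCOEFF_NORMED)
    _,m,_,l=cv2.minMaxLoc(r);print(c,m,np.array(l)-6,r[4:9,4:9].round(2).tolist())
E
```

```text
top (270, 194) [[127, 118, 102], [128, 119, 102], [113, 104, 91], [102, 92, 80], [99, 88, 77], [101, 90, 80], [101, 91, 80], [101, 90, 79], [100, 90, 79], [100, 89, 78], [99, 88, 77], [109, 100, 88], [124, 116, 98]]
top (336, 198) [[120, 112, 99], [103, 97, 84], [99, 88, 80], [100, 92, 83], [99, 92, 81], [100, 91, 82], [102, 94, 84], [90, 82, 72], [88, 81, 72], [89, 81, 71], [88, 80, 72], [115, 109, 95], [118, 111, 96]]
side (297, 239) [[73, 67, 61], [65, 58, 54], [61, 57, 56], [65, 62, 57], [65, 59, 58], [62, 55, 52], [64, 60, 56], [60, 59, 56], [63, 59, 55]]
side (328, 209) [[113, 104, 94], [101, 91, 86], [93, 87, 80], [81, 71, 70], [70, 63, 59], [65, 61, 59], [64, 57, 55], [65, 63, 57], [69, 66, 59]]
top 0.9071846604347229 [0 1] [[0.3100000023841858, 0.33000001311302185, 0.3199999928474426, 0.28999999165534973, 0.1899999976158142], [0.4699999988079071, 0.5299999713897705, 0.5400000214576721, 0.44999998807907104, 0.2800000011920929], [0.550000011920929, 0.7200000286102295, 0.7900000214576721, 0.6499999761581421, 0.4300000071525574], [0.5400000214576721, 0.800000011920929, 0.9100000262260437, 0.7300000190734863, 0.5099999904632568], [0.4099999964237213, 0.6899999976158142, 0.7900000214576721, 0.6299999952316284, 0.46000000834465027]]
side 0.9413479566574097 [1 0] [[0.5199999809265137, 0.6399999856948853, 0.7300000190734863, 0.7699999809265137, 0.7300000190734863], [0.6000000238418579, 0.7400000095367432, 0.8399999737739563, 0.8899999856948853, 0.8399999737739563], [0.6399999856948853, 0.7799999713897705, 0.8999999761581421, 0.9399999976158142, 0.8999999761581421], [0.6299999952316284, 0.7599999904632568, 0.8600000143051147, 0.9100000262260437, 0.8700000047683716], [0.5699999928474426, 0.6800000071525574, 0.7699999809265137, 0.8100000023841858, 0.7799999713897705]]
```

```bash
python3 -c "
from rig import robot
print(robot.job_done())"
```

```text
the job is handed in; nothing more can be done
None
```

The job is handed in, with no verdict returned: two modules (only two grey ones were there) sit home in the left and right bays, the key is wound to its stop, both plugs bottomed flush under the stamp, and the stamp is back upright in its rest, about 2 mm from where it started.

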